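# Change over the models on a dental scanner's carriage

### The arm

A 6-joint arm with a two-finger parallel gripper is mounted at the origin on the work surface. World frame = base frame: x ahead of the robot, y to its left, z up, the work surface at z = 0. Lengths are in m, angles in rad, forces in N, time in s.
With the tool pointing down it reaches from about 0.35 to 0.775 m from the base axis. Payload 5.5 kg.
Tool frame: the origin (TCP) lies midway between the tips of the shut fingers; the grasp point (between the pads) lies 19 mm behind it (env.tcp_to_grasp is the distance from the TCP to the grasp point, in m); z points along the fingers, y is the direction in which the jaws open and shut (so a half turn about z gives the same grasp; the last joint's range is limited). The gripper opens to 85 mm and grips with 20 to 120 N. Pads are 22 mm wide; open, the fingers measure 114 mm over their backs; the gripper's body (76 mm by 85 mm) begins 54 mm behind the grasp point. The pads swing forward as they close: fully open they stand 13 mm farther back than shut.
Start: joints at [-1.422, 0.313, 0.046, 1.304, 0, 1.431], TCP at [0.164, -0.551, 0.231] pointing down, gripper open.
Joint ranges: [-2.76, 2.76], [-0.86, 1.69], [-1.03, 1.26], [-2.2, 2.34], [-1.47, 1.5], [-3.14, 3.14]. Speed limits (rad/s): [2.57, 2.57, 3.14, 3.14, 3.14, 3.14].

### API

Orientations are given as a unit quaternion [w, x, y, z].
In Python, from workcell import get_state, viewer, hand_in, finder, env gives the robot as it stands.
- The arm moves only by the tool arm_command, never from a script. Its argument "motion" is a list of rows, each an object of numbers: "x", "y", "z": the shift along the tool's x, y, z in mm; "rx", "ry", "rz": the turn, a rotation vector about the tool's x, y, z in degrees; "hand": the closure, from -1 (fully open) to 1 (shut). A call has 1 to 10 rows; each row is the pose to reach, as a shift and turn from the pose commanded when the call began, along the tool's axes at that moment; what a row does not reach only later rows make up. A row lasts 1/8 s, in which the tool goes at most 62.5 mm and 10.7 degrees, less where a joint would pass 70% of its speed; a pose out of reach is approached as far as the arm can. A call with a gripper value outside its range is refused whole. The fingers move at their own pace and stop on an object; "force" is the grip in N (left out, the last holds). Time passes only in rows, so rows that repeat a pose let the fingers close. It gives the time, the measured TCP pose, the force and the opening at its end, in the units of the state.
- get_state(): the state, without advancing time (a new reading comes with each control period).
- viewer.read_camera(name): name is "scene" or "top" or "wrist"; returns a dict with "image" (384x512x3 uint8, red, green, blue), "z_map" (384x512 float32, m along the optical axis (not along the pixel's ray), 0 where there is no reading), "intrinsics" (3x3 intrinsics, pixels), "rvec" (rotation vector, rad) and "tvec" (3), from world to camera coordinates, as OpenCV has them. Camera axes: x right, y down, z forward; pixel columns grow to the right and rows downward; lengths in m; the calibration is good to about 2 mm. A picture is of the moment at which its call begins.
- hand_in(): hands the job in, once; it reports no verdict.
Trained networks look in a picture, given as the dict that the camera call returned (one of the last four; its "shot" number tells which), for a name from the list of things; names that differ only in an ending like _2 or _b are one class to them, and where a whole thing is asked for, a point or a joint stands for the part that bears it (a point fixed in the world has none). Each returns a list of dicts, best first, with "score" (0 to 1); they miss things now and then, are a little off and sometimes report something else, mostly with a low value. They report only what shows in the picture. A call takes as long as a camera call. They do not tell look-alikes from the thing itself.
- finder.find_in(picture, query): "at" ([column, row] in pixels, amid what is visible of it).
- finder.masks_of(picture, query): "region" (384x512 bool, what is visible of it) and "at" ([column, row] in pixels, amid what is visible of it).
The state is a dict: "clock": time; "joint_pos": joint angles; "qvel": joint speeds; "tau": joint torques, N m; "tcp_pos": TCP position; "orientation": TCP orientation; "wrist_force": force on the tool from outside, world axes, zero at the start; "ft_torque": the same for the moment, N m; "finger_gap": finger opening in m.
Only numpy, scipy, OpenCV 4.12 (cv2) and the standard library are available. Lean on these libraries where they do the work, as an engineer would, in place of code of your own. Each camera call takes 0.05 s, during which the arm holds its last target.

### The job

Wind the scanner's carriage out to its loading stop with the handwheel, lay the models already scanned (those on the carriage) flat and side by side in the shallow grey tray, and load every model waiting on the bench: slide each carrier plate on the carriage until its hole drops over a free pin, fully down and square, the model on the bridge side of its pin. When all are seated, wind the carriage in until its pointer stands at the scan mark. Leave the other things on the bench as they are.

Things in the scene. Friction and masses are not known exactly. Their poses are not given: they have to be found in the camera images.
- carriage (a joint): flat aluminium carriage (250 x 92 mm, top 44 mm above the bench) that runs on rails under the scanner's bridge (148 mm headroom). Metres wound in: 0 outer (loading) stop, 0.150 its pointer is at the scan mark (broad black line on the scale strip along the bed's far edge), 0.165 inner stop. Moved by the handwheel: 0.075 m per turn, clockwise from above winds in.
- wheel_axis (a point): point on the upright shaft of the handwheel (black, three spokes, 105 mm across) at the scanner's outer end, 87 mm above the bench, level with the rim's top. Axes: x across the bed, away from the robot; y along the rails, away from the bridge; z up. The carriage winds in along -y. The wheel turns with 0.07 N m and stays where left; the stops are hard.
- handle_mid (a point): mid-height of the handwheel's upright black handle, 20 mm thick and 50 mm high, on the rim 45 mm from the shaft; 30 mm above wheel_axis. It spins freely on its own pin, so it can be held in the fingers and led round the circle; nothing else on the wheel is so high. At the outer stop and at the scan mark it lies on wheel_axis's +y side.
- tray_in (a point): centre of the inner floor (4 mm above the bench) of the shallow grey tray for finished models: inside 232 mm along its x and 142 mm along its y, rim 22 mm above the bench.
- pin0 (a point): foot of the nearest of three domed brass pins (8 mm thick, 10 mm tall), 80 mm apart in a row on the carriage; on the pin's axis at the carriage's top face, 18 mm inside its outer edge. Axes as wheel_axis. A seated plate has its hole on the pin, its length along the rails and its model on the bridge side (plate's +x along this +y).
- pin1 (a point): foot of the middle of three domed brass pins (8 mm thick, 10 mm tall), 80 mm apart in a row on the carriage; on the pin's axis at the carriage's top face, 18 mm inside its outer edge. Axes as wheel_axis. A seated plate has its hole on the pin, its length along the rails and its model on the bridge side (plate's +x along this +y).
- pin2 (a point): foot of the farthest of three domed brass pins (8 mm thick, 10 mm tall), 80 mm apart in a row on the carriage; on the pin's axis at the carriage's top face, 18 mm inside its outer edge. Axes as wheel_axis. A seated plate has its hole on the pin, its length along the rails and its model on the bridge side (plate's +x along this +y).
- new1_mid (a point): plaster model (four back teeth) fixed on a carrier plate, waiting on the bench to be scanned; may be absent. Plate 84 x 56 x 5 mm (x, y, z up); model base 50 x 30 mm (x, y), from 5 to 33 mm above the plate's underside, teeth 7 to 11 mm more; about 160 g. Point: middle of the base, 24 mm above the underside, 12 mm from the plate's middle towards -x.
- new1_hole (a point): centre of that plate's only hole (11 mm), at the plate's underside, 28 mm from the plate's middle towards +x, 40 mm from the _mid point.
- new2_mid (a point): plaster model (a curved row of four front teeth) fixed on a carrier plate, waiting on the bench to be scanned; may be absent. Plate 84 x 56 x 5 mm (x, y, z up); model base 50 x 30 mm (x, y), from 5 to 33 mm above the plate's underside, teeth 7 to 11 mm more; about 160 g. Point: middle of the base, 24 mm above the underside, 12 mm from the plate's middle towards -x.
- new2_hole (a point): centre of that plate's only hole (11 mm), at the plate's underside, 28 mm from the plate's middle towards +x, 40 mm from the _mid point.
- new3_mid (a point): plaster model (two teeth with a small ground-down stump between them) fixed on a carrier plate, waiting on the bench to be scanned; may be absent. Plate 84 x 56 x 5 mm (x, y, z up); model base 50 x 30 mm (x, y), from 5 to 33 mm above the plate's underside, teeth 7 to 11 mm more; about 160 g. Point: middle of the base, 24 mm above the underside, 12 mm from the plate's middle towards -x.
- new3_hole (a point): centre of that plate's only hole (11 mm), at the plate's underside, 28 mm from the plate's middle towards +x, 40 mm from the _mid point.
- old1_mid (a point): plaster model (two teeth with a small ground-down stump between them) fixed on a carrier plate, already scanned, on a pin at the start; may be absent. Plate 84 x 56 x 5 mm (x, y, z up); model base 50 x 30 mm (x, y), from 5 to 33 mm above the plate's underside, teeth 7 to 11 mm more; about 160 g. Point: middle of the base, 24 mm above the underside, 12 mm from the plate's middle towards -x.
- old1_hole (a point): centre of that plate's only hole (11 mm), at the plate's underside, 28 mm from the plate's middle towards +x, 40 mm from the _mid point.
- old2_mid (a point): plaster model (four back teeth) fixed on a carrier plate, already scanned, on a pin at the start; may be absent. Plate 84 x 56 x 5 mm (x, y, z up); model base 50 x 30 mm (x, y), from 5 to 33 mm above the plate's underside, teeth 7 to 11 mm more; about 160 g. Point: middle of the base, 24 mm above the underside, 12 mm from the plate's middle towards -x.
- old2_hole (a point): centre of that plate's only hole (11 mm), at the plate's underside, 28 mm from the plate's middle towards +x, 40 mm from the _mid point.
- spray: bystander, to be left alone: aluminium spray can, 44 mm thick, 148 mm tall; origin in the middle of its underside
- blockholder: bystander, to be left alone: black puck 62 mm across with white discs in its top; origin in the middle of its underside
- waxknife: bystander, to be left alone: hand tool with wooden handle, 160 mm long; origin in the middle of its underside
- pencil: bystander, to be left alone: pencil, 150 mm long; origin in the middle of its underside
- calliper: bystander, to be left alone: steel calliper, 150 mm long; origin in the middle of its underside
- sparemodel: bystander, to be left alone: plaster model without a carrier plate, 52 x 34 x 30 mm; origin in the middle of its underside
- blank: bystander, to be left alone: white round milling blank, 98 mm across, 16 mm thick; origin in the middle of its underside
Things that resemble listed ones, but are neither listed nor needed, are in the scene too. Leave any green or orange look-alike of the part that bears new3_mid alone.

How it is judged:
On the way, in this order (a step that is already met when the one before it is completed fails the run):
1. the carriage is wound out to its loading stop (within 8 mm) (value of joint carriage below 0.008 m), for 0.2 s.
2. with the carriage still out, every scanned model lies in the tray and every waiting model sits on a pin, in any order (((distance between new1_hole and pin0 below 0.004 m and angle between the x axis of new1_hole and the y axis of pin0, either way round below 0.17 rad and y of new1_mid in the frame of pin0 below -0.03 m) or (distance between new1_hole and pin1 below 0.004 m and angle between the x axis of new1_hole and the y axis of pin1, either way round below 0.17 rad and y of new1_mid in the frame of pin1 below -0.03 m) or (distance between new1_hole and pin2 below 0.004 m and angle between the x axis of new1_hole and the y axis of pin2, either way round below 0.17 rad and y of new1_mid in the frame of pin2 below -0.03 m)) and angle between each of new1_mid, new2_mid, new3_mid, old1_mid, old2_mid's own z axis and vertical below 0.08 rad and ((distance between new2_hole and pin0 below 0.004 m and angle between the x axis of new2_hole and the y axis of pin0, either way round below 0.17 rad and y of new2_mid in the frame of pin0 below -0.03 m) or (distance between new2_hole and pin1 below 0.004 m and angle between the x axis of new2_hole and the y axis of pin1, either way round below 0.17 rad and y of new2_mid in the frame of pin1 below -0.03 m) or (distance between new2_hole and pin2 below 0.004 m and angle between the x axis of new2_hole and the y axis of pin2, either way round below 0.17 rad and y of new2_mid in the frame of pin2 below -0.03 m)) and ((distance between new3_hole and pin0 below 0.004 m and angle between the x axis of new3_hole and the y axis of pin0, either way round below 0.17 rad and y of new3_mid in the frame of pin0 below -0.03 m) or (distance between new3_hole and pin1 below 0.004 m and angle between the x axis of new3_hole and the y axis of pin1, either way round below 0.17 rad and y of new3_mid in the frame of pin1 below -0.03 m) or (distance between new3_hole and pin2 below 0.004 m and angle between the x axis of new3_hole and the y axis of pin2, either way round below 0.17 rad and y of new3_mid in the frame of pin2 below -0.03 m)) and x of old1_mid in the frame of tray_in between -0.115 and 0.115 m and y of old1_mid in the frame of tray_in between -0.07 and 0.07 m and z of each of old1_mid, old2_mid in the frame of tray_in below 0.029 m and x of old2_mid in the frame of tray_in between -0.115 and 0.115 m and y of old2_mid in the frame of tray_in between -0.07 and 0.07 m and value of joint carriage below 0.03 m), for 0.2 s.
At the end, for the whole second after the job is handed in: Waiting models: hole within 4 mm of a pin's foot, plate level (0.08 rad) and square to the rails (0.17 rad), model on the bridge side. Scanned models: flat on the tray's floor. Carriage still, within 4 mm of the scan mark (0.150 m) (((distance between new1_hole and pin0 below 0.004 m and angle between the x axis of new1_hole and the y axis of pin0, either way round below 0.17 rad and y of new1_mid in the frame of pin0 below -0.03 m) or (distance between new1_hole and pin1 below 0.004 m and angle between the x axis of new1_hole and the y axis of pin1, either way round below 0.17 rad and y of new1_mid in the frame of pin1 below -0.03 m) or (distance between new1_hole and pin2 below 0.004 m and angle between the x axis of new1_hole and the y axis of pin2, either way round below 0.17 rad and y of new1_mid in the frame of pin2 below -0.03 m)) and angle between each of new1_mid, new2_mid, new3_mid, old1_mid, old2_mid's own z axis and vertical below 0.08 rad and ((distance between new2_hole and pin0 below 0.004 m and angle between the x axis of new2_hole and the y axis of pin0, either way round below 0.17 rad and y of new2_mid in the frame of pin0 below -0.03 m) or (distance between new2_hole and pin1 below 0.004 m and angle between the x axis of new2_hole and the y axis of pin1, either way round below 0.17 rad and y of new2_mid in the frame of pin1 below -0.03 m) or (distance between new2_hole and pin2 below 0.004 m and angle between the x axis of new2_hole and the y axis of pin2, either way round below 0.17 rad and y of new2_mid in the frame of pin2 below -0.03 m)) and ((distance between new3_hole and pin0 below 0.004 m and angle between the x axis of new3_hole and the y axis of pin0, either way round below 0.17 rad and y of new3_mid in the frame of pin0 below -0.03 m) or (distance between new3_hole and pin1 below 0.004 m and angle between the x axis of new3_hole and the y axis of pin1, either way round below 0.17 rad and y of new3_mid in the frame of pin1 below -0.03 m) or (distance between new3_hole and pin2 below 0.004 m and angle between the x axis of new3_hole and the y axis of pin2, either way round below 0.17 rad and y of new3_mid in the frame of pin2 below -0.03 m)) and x of old1_mid in the frame of tray_in between -0.115 and 0.115 m and y of old1_mid in the frame of tray_in between -0.07 and 0.07 m and z of each of old1_mid, old2_mid in the frame of tray_in below 0.029 m and x of old2_mid in the frame of tray_in between -0.115 and 0.115 m and y of old2_mid in the frame of tray_in between -0.07 and 0.07 m and value of joint carriage between 0.146 and 0.154 m and velocity of joint carriage between -0.005 and 0.005 m/s); the robot touches nothing.
It fails at once if another thing on the bench is shifted more than 60 mm (distance of any of spray, blockholder, waxknife, pencil, calliper, sparemodel, blank from where it was at the start of the episode above 0.06 m).
Of new1, new2, new3 only 2 to 3 are there at a start; the rules pass over those that are not, and their reading is None.
Of old1, old2 only 1 to 2 are there at a start; the rules pass over those that are not, and their reading is None.
At some moment in a run one of new1, new2, new3 may be knocked a few centimetres aside while the robot is not near it.
Once in a run the grip may slacken for a moment while it holds something.
It also fails if it takes over 210 s, if anything falls off the work surface, if the arm or the gripper's body presses on something with over 40 N, if the wrist force passes 120 N, or if a joint passes its speed limit or range.

## Working session

There is one attempt and no reset: what is moved stays moved. The work goes in short steps, Python scripts to look and compute and a tool call to move; the robot and the scene stay as the last step left them, time stands still between calls to the robot, and variables do not carry over. Pictures are saved under pics/ and viewed, and the job is handed in when it is done.

Besides the shell and the picture viewer there is one more tool, called after ">>>" in YAML: its name, and indented under it one key for each argument. arm_command: Moves the arm, as the interface text tells. Its arguments: {"type":"object","properties":{"motion":{"type":"array","items":{"type":"object","properties":{"x":{"type":"number"},"y":{"type":"number"},"z":{"type":"number"},"rx":{"type":"number"},"ry":{"type":"number"},"rz":{"type":"number"},"hand":{"type":"number"}}}},"force":{"type":"number"}},"required":["motion"]}

```bash
ls; mkdir -p pics; cat > h.py <<'E'
import numpy as np, cv2
from workcell import get_state, viewer, hand_in, finder, env
def shot(n,save=None):
    p=viewer.read_camera(n)
    if save: cv2.imwrite('pics/'+save+'.png',cv2.cvtColor(p['image'],cv2.COLOR_RGB2BGR))
    return p
def cam(p):
    R=cv2.Rodrigues(np.array(p['rvec'],float))[0]; return R,np.array(p['tvec'],float).ravel(),np.array(p['intrinsics'])
def world(p,uv,z=None,zp=None):
    """uv pixel; depth from map unless plane world z=zp"""
    R,t,K=cam(p); u,v=uv
    ray=np.linalg.inv(K)@np.array([u,v,1.])
    if zp is not None:
        c=-R.T@t; d=R.T@ray; return c+d*(zp-c[2])/d[2]
    if z is None: z=p['z_map'][int(round(v)),int(round(u))]
    return R.T@(ray*z-t)
def cloud(p):
    R,t,K=cam(p); H,W=p['z_map'].shape
    u,v=np.meshgrid(np.arange(W),np.arange(H)); z=p['z_map']
    P=np.stack([(u-K[0,2])/K[0,0]*z,(v-K[1,2])/K[1,1]*z,z],-1)
    Q=(P-t)@R; Q[z==0]=np.nan; return Q
def proj(p,X):
    R,t,K=cam(p); q=K@(R@np.array(X,float)+t); return q[:2]/q[2]
E
python3 - <<'E'
from h import *
for n in ['scene','top','wrist']:
    p=shot(n,n+'0'); R,t,K=cam(p); print(n,p['shot'],(-R.T@t).round(3),K[0,0],R[2].round(3))
print(get_state())
E
```

```text
pics
scene 1 [1.1   0.617 1.079] 446.9579866414295 [-0.426 -0.475 -0.77 ]
top 2 [0.324 0.024 1.393] 417.76112201278744 [ 0.173 -0.007 -0.985]
wrist 3 [ 0.228 -0.532  0.373] 276.00958619448693 [-0.251 -0.073 -0.965]
{'clock': 0.15, 'joint_pos': array([-1.42158578e+00,  3.13844888e-01,  4.52873353e-02,  1.30357643e+00,
       -8.72929980e-06,  1.43123137e+00]), 'qvel': array([-0.00016789, -0.00016682,  0.00390183,  0.00059609, -0.00198646,
       -0.00040309]), 'tau': array([ 2.64625152e-03, -4.81064272e+01,  2.98815411e+01,  1.39105000e-02,
       -8.69931864e-05,  1.34135092e-05]), 'tcp_pos': array([ 0.16370283, -0.55084006,  0.23062341]), 'orientation': array([-6.68800228e-04,  9.89593964e-01,  1.43886547e-01, -7.59021180e-06]), 'wrist_force': array([-0.50931512,  0.38837605, -0.06818279]), 'ft_torque': array([-0.01974078,  0.04628838,  0.05129601]), 'finger_gap': 0.0854812117594999}
```

View pics/scene0.png

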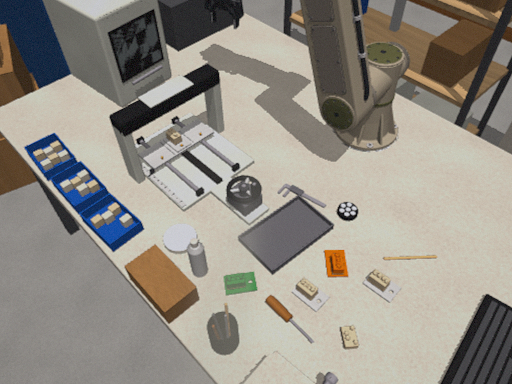

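View pics/top0.png

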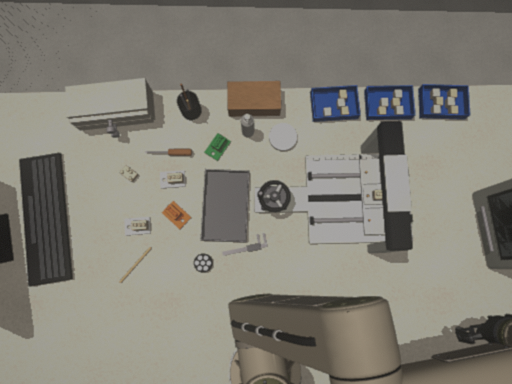

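View pics/wrist0.png

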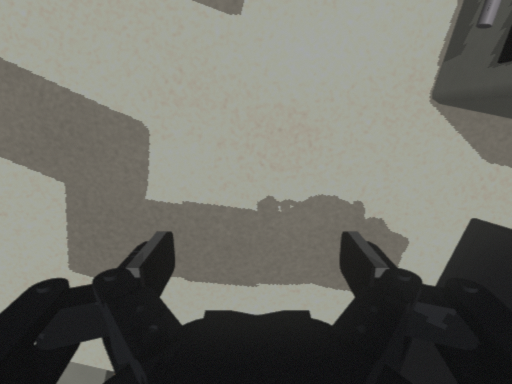

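```bash
python3 - <<'E'
import cv2
a=cv2.imread('pics/top0.png'); b=cv2.imread('pics/scene0.png')
cv2.imwrite('pics/t1.png',cv2.resize(a[120:270,240:420],None,fx=4,fy=4,interpolation=cv2.INTER_CUBIC))
cv2.imwrite('pics/s1.png',cv2.resize(b[60:230,100:280],None,fx=3.5,fy=3.5,interpolation=cv2.INTER_CUBIC))
cv2.imwrite('pics/s2.png',cv2.resize(b[190:350,200:440],None,fx=3.3,fy=3.3,interpolation=cv2.INTER_CUBIC))
from h import *
p=shot('top'); s=shot('scene')
for q,pp in ((p,'top'),(s,'scene')):
  for n in ['new1_mid','new2_mid','new3_mid','old1_mid','old2_mid','handle_mid','wheel_axis','tray_in','pin0','pin1','pin2','spray','blank']:
    try: print(pp,n,[(np.round(r['at']).tolist(),round(r['score'],2),world(q,r['at']).round(3).tolist()) for r in finder.find_in(q,n)][:5])
    except Exception as e: print(n,e)
E
```

```text
top new1_mid [([141.0, 228.0], 0.82, [0.455, 0.395, 0.037])]
top new2_mid [([172.0, 183.0], 0.26, [0.608, 0.301, 0.009])]
top new3_mid [([173.0, 216.0], 0.96, [0.494, 0.291, 0.035]), ([216.0, 147.0], 0.92, [0.724, 0.15, 0.033]), ([172.0, 180.0], 0.77, [0.616, 0.299, 0.031])]
top old1_mid [([374.0, 195.0], 0.8, [0.546, -0.362, 0.066]), ([246.0, 124.0], 0.65, [0.774, 0.047, 0.12]), ([358.0, 194.0], 0.25, [0.556, -0.321, 0.022])]
top old2_mid []
top handle_mid [([370.0, 201.0], 0.2, [0.528, -0.352, 0.049])]
top wheel_axis [([357.0, 198.0], 0.69, [0.543, -0.316, 0.025])]
top tray_in [([225.0, 202.0], 0.58, [0.54, 0.124, 0.0])]
top pin0 [([369.0, 204.0], 0.88, [0.52, -0.35, 0.045])]
top pin1 [([369.0, 204.0], 0.88, [0.52, -0.35, 0.045])]
top pin2 [([369.0, 204.0], 0.88, [0.52, -0.35, 0.045])]
top spray [([247.0, 124.0], 0.71, [0.773, 0.044, 0.121]), ([250.0, 245.0], 0.64, [0.395, 0.041, 0.01]), ([224.0, 204.0], 0.4, [0.534, 0.126, 0.004])]
top blank [([283.0, 136.0], 0.79, [0.767, -0.079, 0.011])]
scene new1_mid [([382.0, 282.0], 0.8, [0.477, 0.417, 0.031])]
scene new2_mid []
scene new3_m
[... 337 characters left out ...]
0.06])]
scene old2_mid [([380.0, 284.0], 0.45, [0.482, 0.416, 0.026])]
scene handle_mid []
scene wheel_axis [([188.0, 155.0], 0.93, [0.549, -0.313, 0.024])]
scene tray_in [([286.0, 233.0], 0.67, [0.532, 0.122, 0.004])]
scene pin0 [([172.0, 147.0], 0.9, [0.575, -0.361, 0.048]), ([312.0, 293.0], 0.32, [0.632, 0.312, 0.03])]
scene pin1 [([172.0, 147.0], 0.9, [0.575, -0.361, 0.048]), ([312.0, 293.0], 0.32, [0.632, 0.312, 0.03])]
scene pin2 [([172.0, 147.0], 0.9, [0.575, -0.361, 0.048]), ([312.0, 293.0], 0.32, [0.632, 0.312, 0.03])]
scene spray [([199.0, 256.0], 0.69, [0.795, 0.063, 0.101]), ([173.0, 150.0], 0.29, [0.58, -0.353, 0.04])]
scene blank [([182.0, 236.0], 0.83, [0.758, -0.079, 0.009])]
```

View pics/t1.png

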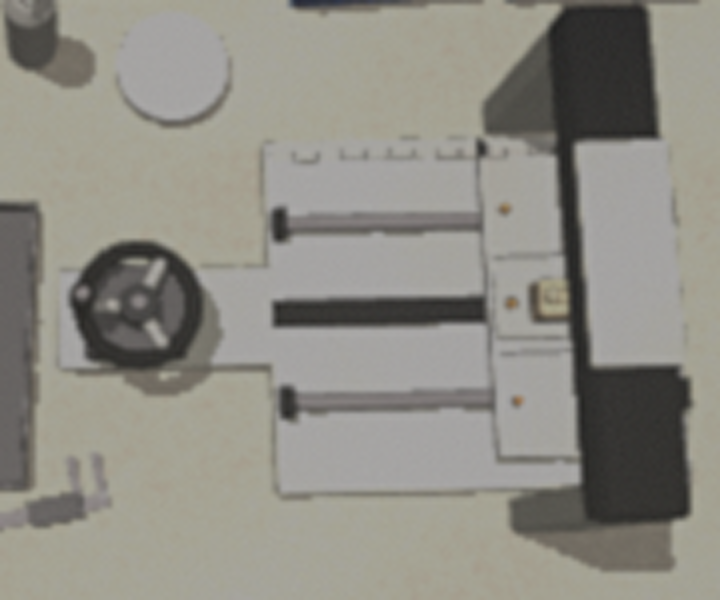

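View pics/s1.png

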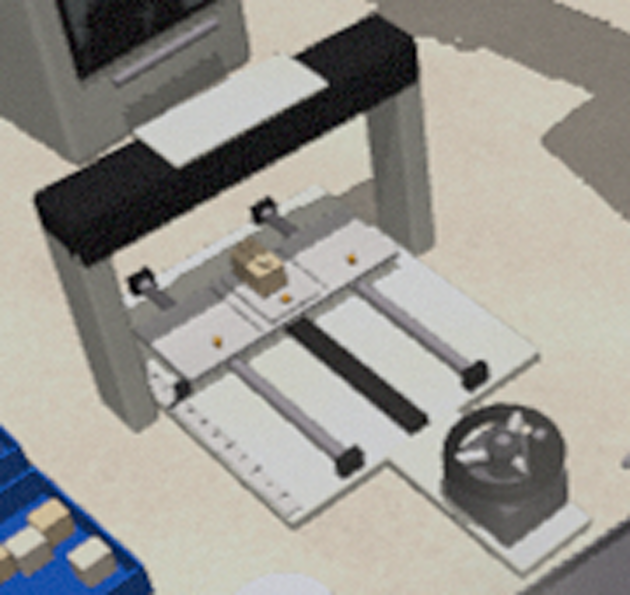

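View pics/s2.png

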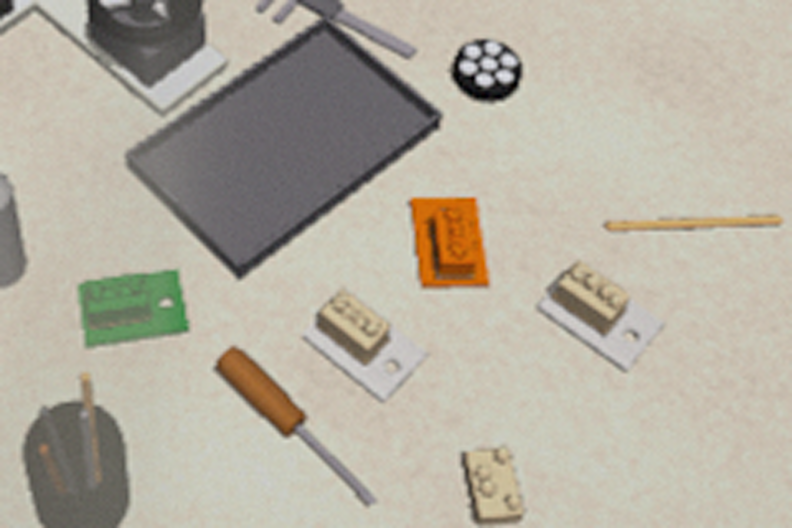

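```bash
cat >> h.py <<'E'
def tool(s=None):
    s=s or get_state(); w,x,y,z=s['orientation']
    from scipy.spatial.transform import Rotation as Ro
    return np.array(s['tcp_pos']),Ro.from_quat([x,y,z,w])
def delta(target,yaw=None,s=None):
    """tool-frame mm shift to world target; yaw = desired world angle(deg) of tool x, tool down"""
    from scipy.spatial.transform import Rotation as Ro
    p,R=tool(s); d=R.inv().apply((np.array(target)-p))*1000
    rv=None
    if yaw is not None:
        a=np.radians(yaw); c,sn=np.cos(a),np.sin(a)
        G=Ro.from_matrix(np.array([[c,sn,0],[sn,-c,0],[0,0,-1.]])); rv=(R.inv()*G).as_rotvec(degrees=True).round(2)
    return d.round(1),rv
E
python3 - <<'E'
from h import *
p=shot('top'); s=shot('scene')
for q in (p,s):
    C=cloud(q); 
    for nm,m in (('bridge',(abs(C[...,0]-.53)<.25)&(C[...,1]<-.3)&(C[...,1]>-.5)&(C[...,2]>.1)),
      ('wheel',(abs(C[...,0]-.53)<.07)&(abs(C[...,1]+.06)<.08)&(C[...,2]>.08)),
      ('handle',(abs(C[...,0]-.53)<.07)&(abs(C[...,1]+.06)<.08)&(C[...,2]>.125)),
      ('carr',(abs(C[...,0]-.53)<.25)&(C[...,1]<-.1)&(C[...,1]>-.5)&(abs(C[...,2]-.044)<.004))):
        A=C[m]; print(nm,len(A),A.min(0).round(3),A.max(0).round(3),A.mean(0).round(3)) if len(A) else print(nm,0)
print(delta([.47,-.06,.40],-90), delta([.47,-.06,.40],0))
E
```

```text
bridge 3754 [ 0.363 -0.407  0.101] [ 0.732 -0.339  0.265] [ 0.541 -0.366  0.243]
wheel 559 [ 0.496 -0.089  0.081] [0.597 0.016 0.146] [ 0.545 -0.037  0.092]
handle 38 [ 0.536 -0.002  0.125] [0.557 0.016 0.146] [0.545 0.006 0.138]
carr 1122 [ 0.363 -0.484  0.04 ] [ 0.726 -0.155  0.048] [ 0.544 -0.357  0.044]
bridge 3776 [ 0.364 -0.411  0.1  ] [ 0.738 -0.336  0.263] [ 0.569 -0.358  0.223]
wheel 612 [ 0.5   -0.088  0.08 ] [0.6   0.018 0.144] [ 0.554 -0.03   0.093]
handle 47 [0.541 0.    0.125] [0.561 0.016 0.144] [0.552 0.009 0.137]
carr 1167 [ 0.371 -0.474  0.04 ] [ 0.737 -0.156  0.048] [ 0.559 -0.369  0.044]
(array([ 433.5, -383.6, -168.7]), array([  0.  ,  -0.  , 106.54])) (array([ 433.5, -383.6, -168.7]), array([ 0.  ,  0.  , 16.54]))
```

>>> arm_command:
  motion:
    - {"z":-60}
    - {"z":-100,"x":40,"y":-40,"rz":5}
    - {"z":-100,"x":90,"y":-80,"rz":10}
    - {"z":-100,"x":140,"y":-120,"rz":16.5}
    - {"z":-100,"x":190,"y":-165,"rz":16.5}
    - {"z":-100,"x":240,"y":-210,"rz":16.5}
    - {"z":-100,"x":290,"y":-255,"rz":16.5}
    - {"z":-100,"x":340,"y":-300,"rz":16.5}
    - {"z":-100,"x":390,"y":-345,"rz":16.5}
    - {"z":-100,"x":433,"y":-384,"rz":16.5}

```text
invalid input at $.motion[0]: expected keys x, y, z, rx, ry, rz, hand
```

```bash
python3 - <<'E'
from h import *
s=get_state(); print(s['clock'],s['tcp_pos'],s['joint_pos'].round(2))
print(delta([.53,-.035,.33],0),delta([.53,-.035,.33],90),delta([.53,-.035,.33],-90))
E
```

```text
1.65 [ 0.16373167 -0.55120795  0.23132303] [-1.42  0.31  0.05  1.3  -0.    1.43]
(array([ 498.1, -390.5,  -98.7]), array([ 0.  ,  0.  , 16.54])) (array([ 498.1, -390.5,  -98.7]), array([  0.  ,   0.  , -73.46])) (array([ 498.1, -390.5,  -98.7]), array([  0.  ,  -0.  , 106.54]))
```

>>> arm_command:
  motion:
    - {"x":0,"y":0,"z":-60,"rx":0,"ry":0,"rz":0,"hand":-1}
    - {"x":40,"y":-40,"z":-100,"rx":0,"ry":0,"rz":-8,"hand":-1}
    - {"x":90,"y":-80,"z":-120,"rx":0,"ry":0,"rz":-16,"hand":-1}
    - {"x":140,"y":-120,"z":-120,"rx":0,"ry":0,"rz":-25,"hand":-1}
    - {"x":190,"y":-160,"z":-120,"rx":0,"ry":0,"rz":-33,"hand":-1}
    - {"x":240,"y":-200,"z":-120,"rx":0,"ry":0,"rz":-42,"hand":-1}
    - {"x":290,"y":-240,"z":-120,"rx":0,"ry":0,"rz":-50,"hand":-1}
    - {"x":340,"y":-280,"z":-120,"rx":0,"ry":0,"rz":-58,"hand":-1}
    - {"x":390,"y":-320,"z":-120,"rx":0,"ry":0,"rz":-66,"hand":-1}
    - {"x":440,"y":-355,"z":-110,"rx":0,"ry":0,"rz":-73.5,"hand":-1}
  force: 30

```text
clock: 2.9
tcp_pos: [0.4742, -0.0986, 0.3444]
orientation: [0.001, 0.705, 0.709, 0.0]
wrist_force: [-0.3, -1.8, 0.2]
finger_gap: 0.0854
```

```bash
python3 - <<'E'
from h import *
s=get_state(); print(s['clock'],s['tcp_pos'],s['joint_pos'].round(2))
print(delta([.53,-.035,.33],90))
E
```

```text
2.9 [ 0.47421653 -0.09864588  0.3444327 ] [-0.37  0.13  0.08  1.52 -0.    1.19]
(array([63.4, 56.1, 14.5]), array([0.13, 0.07, 0.3 ]))
```

>>> arm_command:
  motion:
    - {"x":30,"y":28,"z":0,"rx":0,"ry":0,"rz":0,"hand":-1}
    - {"x":60,"y":70,"z":0,"rx":0,"ry":0,"rz":0.3,"hand":-1}
    - {"x":60,"y":75,"z":0,"rx":0,"ry":0,"rz":0.3,"hand":-1}
    - {"x":60,"y":75,"z":0,"rx":0,"ry":0,"rz":0.3,"hand":-1}

```text
clock: 3.4
tcp_pos: [0.5479, -0.0404, 0.3432]
orientation: [-0.0, 0.708, 0.706, -0.0]
wrist_force: [-0.5, -0.5, -0.7]
finger_gap: 0.0854
```

```bash
python3 - <<'E'
from h import *
w=shot('wrist','w1'); s=get_state(); print(s['clock'],s['tcp_pos'])
C=cloud(w)
m=(abs(C[...,0]-.548)<.08)&(abs(C[...,1]+.03)<.09)
H=C[m&(C[...,2]>.125)&(C[...,2]<.16)]; print(len(H),H.min(0),H.max(0),H.mean(0))
T=C[m&(C[...,2]>.137)&(C[...,2]<.16)]; print('top',len(T),T.min(0),T.max(0),T.mean(0))
W=C[m&(abs(C[...,2]-.087)<.004)]; print(len(W),W.min(0),W.max(0),(W.min(0)+W.max(0))/2)
Wp=W[:,:2]; A=np.c_[2*Wp,np.ones(len(Wp))]
E
```

```text
3.45 [ 0.5474307  -0.04083093  0.34351463]
204 [ 0.53809823 -0.00336354  0.12627676] [0.55663998 0.0159165  0.14481036] [0.54767068 0.0064162  0.14025853]
top 201 [ 0.53809823 -0.00336354  0.13710538] [0.55663998 0.01495695 0.14481036] [0.54763505 0.00635924 0.14038424]
2034 [ 0.49617166 -0.08984556  0.08301208] [0.59895712 0.01187412 0.09098884] [ 0.54756439 -0.03898572  0.08700046]
```

View pics/w1.png

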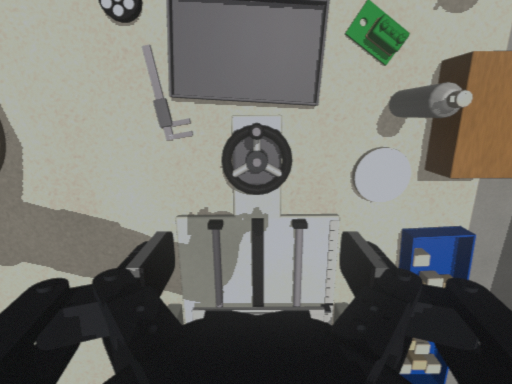

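>>> arm_command:
  motion:
    - {"x":30,"y":0,"z":50,"rx":0,"ry":0,"rz":0,"hand":-0.3}
    - {"x":47,"y":0,"z":100,"rx":0,"ry":0,"rz":0,"hand":-0.3}
    - {"x":47,"y":0,"z":150,"rx":0,"ry":0,"rz":0,"hand":-0.3}
    - {"x":47,"y":0,"z":190,"rx":0,"ry":0,"rz":0,"hand":-0.3}
    - {"x":47,"y":0,"z":220,"rx":0,"ry":0,"rz":0,"hand":-0.3}
    - {"x":47,"y":0,"z":240,"rx":0,"ry":0,"rz":0,"hand":-0.3}
    - {"x":47,"y":0,"z":240,"rx":0,"ry":0,"rz":0,"hand":-0.3}

```text
clock: 4.32
tcp_pos: [0.5461, 0.0056, 0.1027]
orientation: [-0.001, 0.709, 0.705, -0.001]
wrist_force: [0.1, 0.3, 0.0]
finger_gap: 0.0554
```

>>> arm_command:
  motion:
    - {"x":0,"y":0,"z":0,"rx":0,"ry":0,"rz":0,"hand":0.3}
    - {"x":0,"y":0,"z":0,"rx":0,"ry":0,"rz":0,"hand":1}
    - {"x":0,"y":0,"z":0,"rx":0,"ry":0,"rz":0,"hand":1}
    - {"x":0,"y":0,"z":0,"rx":0,"ry":0,"rz":0,"hand":1}
    - {"x":0,"y":0,"z":0,"rx":0,"ry":0,"rz":0,"hand":1}
  force: 25

```text
clock: 4.95
tcp_pos: [0.549, 0.0062, 0.1051]
orientation: [0.001, 0.709, 0.706, 0.0]
wrist_force: [-1.2, -1.5, 6.8]
finger_gap: 0.0191
```

>>> arm_command:
  motion:
    - {"x":-2.7,"y":-15.4,"z":0,"rx":0,"ry":0,"rz":0,"hand":1}
    - {"x":-10.5,"y":-28.9,"z":0,"rx":0,"ry":0,"rz":0,"hand":1}
    - {"x":-22.5,"y":-39,"z":0,"rx":0,"ry":0,"rz":0,"hand":1}
    - {"x":-37.2,"y":-44.3,"z":0,"rx":0,"ry":0,"rz":0,"hand":1}
    - {"x":-52.8,"y":-44.3,"z":0,"rx":0,"ry":0,"rz":0,"hand":1}
    - {"x":-67.5,"y":-39,"z":0,"rx":0,"ry":0,"rz":0,"hand":1}
    - {"x":-79.5,"y":-28.9,"z":0,"rx":0,"ry":0,"rz":0,"hand":1}
    - {"x":-87.3,"y":-15.4,"z":0,"rx":0,"ry":0,"rz":0,"hand":1}
    - {"x":-90,"y":0,"z":0,"rx":0,"ry":0,"rz":0,"hand":1}
    - {"x":-90,"y":0,"z":0,"rx":0,"ry":0,"rz":0,"hand":1}

```text
clock: 6.2
tcp_pos: [0.5499, -0.0838, 0.1051]
orientation: [0.001, 0.709, 0.706, 0.001]
wrist_force: [1.2, 0.9, 5.4]
finger_gap: 0.0196
```

Works. Second half-turn.

>>> arm_command:
  motion:
    - {"x":2.7,"y":15.4,"z":0,"rx":0,"ry":0,"rz":0,"hand":1}
    - {"x":10.5,"y":28.9,"z":0,"rx":0,"ry":0,"rz":0,"hand":1}
    - {"x":22.5,"y":39,"z":0,"rx":0,"ry":0,"rz":0,"hand":1}
    - {"x":37.2,"y":44.3,"z":0,"rx":0,"ry":0,"rz":0,"hand":1}
    - {"x":52.8,"y":44.3,"z":0,"rx":0,"ry":0,"rz":0,"hand":1}
    - {"x":67.5,"y":39,"z":0,"rx":0,"ry":0,"rz":0,"hand":1}
    - {"x":79.5,"y":28.9,"z":0,"rx":0,"ry":0,"rz":0,"hand":1}
    - {"x":87.3,"y":15.4,"z":0,"rx":0,"ry":0,"rz":0,"hand":1}
    - {"x":90,"y":0,"z":0,"rx":0,"ry":0,"rz":0,"hand":1}
    - {"x":90,"y":0,"z":0,"rx":0,"ry":0,"rz":0,"hand":1}

```text
clock: 7.45
tcp_pos: [0.5479, 0.0062, 0.1051]
orientation: [0.001, 0.709, 0.706, 0.0]
wrist_force: [-2.2, -0.6, 8.2]
finger_gap: 0.0193
```

>>> arm_command:
  motion:
    - {"x":-2.7,"y":-15.4,"z":0,"rx":0,"ry":0,"rz":0,"hand":1}
    - {"x":-10.5,"y":-28.9,"z":0,"rx":0,"ry":0,"rz":0,"hand":1}
    - {"x":-22.5,"y":-39,"z":0,"rx":0,"ry":0,"rz":0,"hand":1}
    - {"x":-37.2,"y":-44.3,"z":0,"rx":0,"ry":0,"rz":0,"hand":1}
    - {"x":-52.8,"y":-44.3,"z":0,"rx":0,"ry":0,"rz":0,"hand":1}
    - {"x":-67.5,"y":-39,"z":0,"rx":0,"ry":0,"rz":0,"hand":1}
    - {"x":-79.5,"y":-28.9,"z":0,"rx":0,"ry":0,"rz":0,"hand":1}
    - {"x":-87.3,"y":-15.4,"z":0,"rx":0,"ry":0,"rz":0,"hand":1}
    - {"x":-90,"y":0,"z":0,"rx":0,"ry":0,"rz":0,"hand":1}
    - {"x":-90,"y":0,"z":0,"rx":0,"ry":0,"rz":0,"hand":1}

```text
clock: 8.7
tcp_pos: [0.5499, -0.0838, 0.1051]
orientation: [0.001, 0.709, 0.706, 0.001]
wrist_force: [1.1, -0.1, 7.1]
finger_gap: 0.0193
```

```bash
python3 - <<'E'
from h import *
s=get_state(); print(s['clock'],s['tcp_pos'],s['finger_gap'],s['wrist_force']); shot('scene','s3')
E
```

```text
8.7 [ 0.54991862 -0.08377204  0.10510418] 0.01926326283734908 [ 1.13934622 -0.05531853  7.07016251]
```

View pics/s3.png

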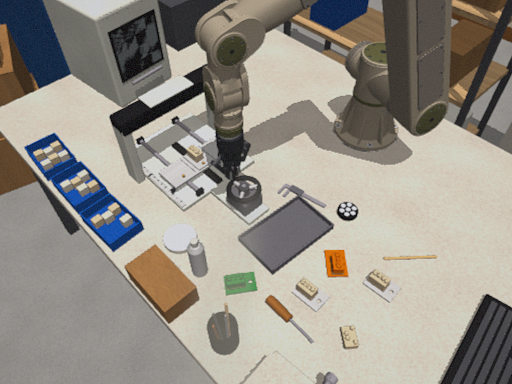

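>>> arm_command:
  motion:
    - {"x":2.7,"y":15.4,"z":0,"rx":0,"ry":0,"rz":0,"hand":1}
    - {"x":10.5,"y":28.9,"z":0,"rx":0,"ry":0,"rz":0,"hand":1}
    - {"x":22.5,"y":39,"z":0,"rx":0,"ry":0,"rz":0,"hand":1}
    - {"x":37.2,"y":44.3,"z":0,"rx":0,"ry":0,"rz":0,"hand":1}
    - {"x":52.8,"y":44.3,"z":0,"rx":0,"ry":0,"rz":0,"hand":1}
    - {"x":67.5,"y":39,"z":0,"rx":0,"ry":0,"rz":0,"hand":1}
    - {"x":79.5,"y":28.9,"z":0,"rx":0,"ry":0,"rz":0,"hand":1}
    - {"x":86,"y":18.5,"z":0,"rx":0,"ry":0,"rz":0,"hand":1}
    - {"x":90,"y":3,"z":0,"rx":0,"ry":0,"rz":0,"hand":1}
    - {"x":90,"y":0,"z":0,"rx":0,"ry":0,"rz":0,"hand":1}

```text
clock: 10.0
tcp_pos: [0.5487, 0.0062, 0.1051]
orientation: [0.002, 0.709, 0.706, 0.001]
wrist_force: [2.2, -1.3, 5.0]
finger_gap: 0.0194
```

```bash
python3 - <<'E'
from h import *
s=get_state(); print(s['clock'],s['tcp_pos'],s['finger_gap'],s['wrist_force']); shot('scene','s4')
p=cv2.imread('pics/s4.png'); cv2.imwrite('pics/s4z.png',cv2.resize(p[80:230,100:280],None,fx=4,fy=4,interpolation=cv2.INTER_CUBIC))
E
```

```text
10.0 [0.5487432  0.00621048 0.10511422] 0.019449946965430842 [ 2.24176288 -1.26283416  4.97531395]
```

View pics/s4z.png

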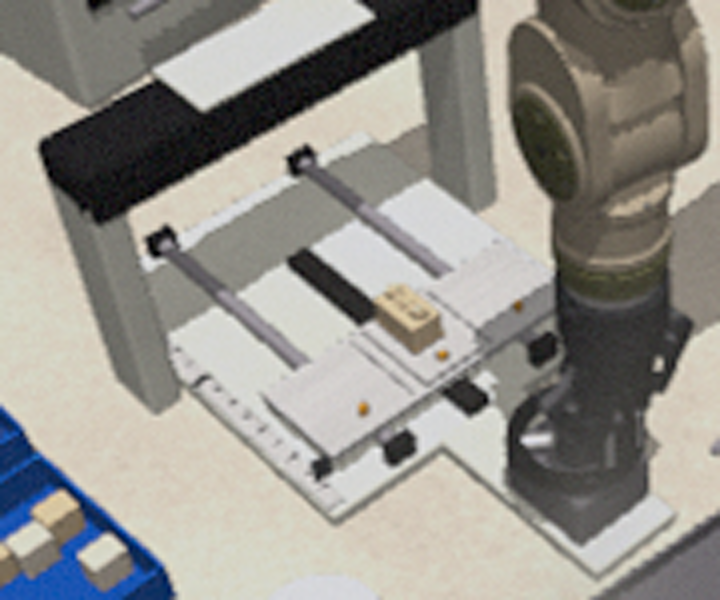

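>>> arm_command:
  motion:
    - {"x":0,"y":0,"z":0,"rx":0,"ry":0,"rz":0,"hand":-0.3}
    - {"x":0,"y":0,"z":0,"rx":0,"ry":0,"rz":0,"hand":-0.3}
    - {"x":0,"y":0,"z":-40,"rx":0,"ry":0,"rz":0,"hand":-0.3}
    - {"x":0,"y":0,"z":-90,"rx":0,"ry":0,"rz":0,"hand":-1}
    - {"x":-50,"y":0,"z":-130,"rx":0,"ry":0,"rz":0,"hand":-1}
    - {"x":-100,"y":0,"z":-160,"rx":0,"ry":0,"rz":0,"hand":-1}
    - {"x":-150,"y":0,"z":-180,"rx":0,"ry":0,"rz":0,"hand":-1}
    - {"x":-190,"y":0,"z":-180,"rx":0,"ry":0,"rz":0,"hand":-1}
    - {"x":-190,"y":0,"z":-180,"rx":0,"ry":0,"rz":0,"hand":-1}
    - {"x":-190,"y":0,"z":-180,"rx":0,"ry":0,"rz":0,"hand":-1}

```text
clock: 11.3
tcp_pos: [0.547, -0.183, 0.2829]
orientation: [-0.001, 0.709, 0.705, -0.0]
wrist_force: [0.7, -0.8, 0.5]
finger_gap: 0.0855
```

```bash
python3 - <<'E'
from h import *
w=shot('wrist','w2'); t=shot('top','t2'); s=get_state(); print(s['clock'],s['tcp_pos'])
p=cv2.imread('pics/t2.png'); cv2.imwrite('pics/t2z.png',cv2.resize(p[120:270,240:420],None,fx=4,fy=4,interpolation=cv2.INTER_CUBIC))
E
```

```text
11.4 [ 0.5471684  -0.1821869   0.28321222]
```

View pics/w2.png

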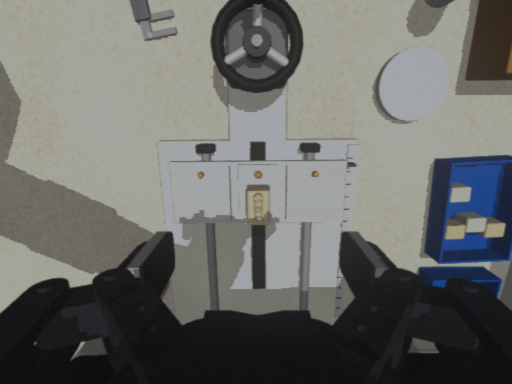

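View pics/t2z.png

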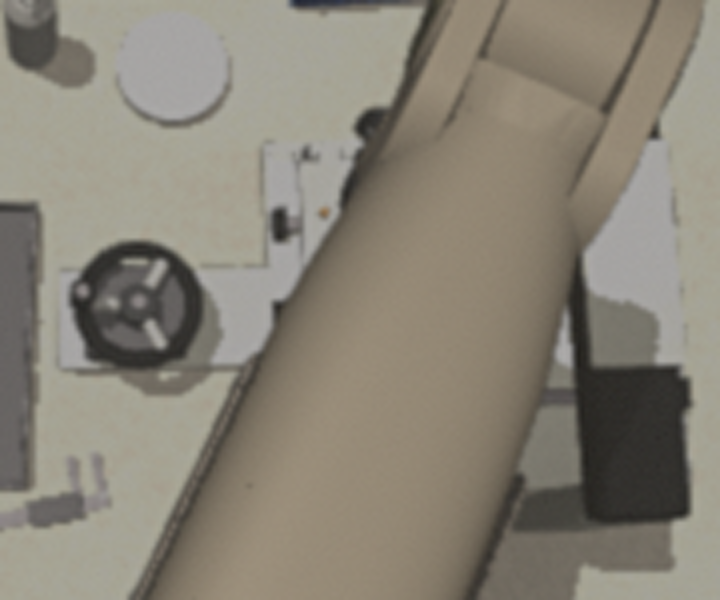

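```bash
cat >> h.py <<'E'
def pins(p,approx,save=None):
    """refine brass blobs near approx pixels"""
    im=p['image'].astype(int); m=((im[...,0]-im[...,2])>45)&(im[...,0]>90)
    out=[]
    for u,v in approx:
        vv,uu=np.nonzero(m[int(v)-7:int(v)+8,int(u)-7:int(u)+8]); out.append((uu.mean()+int(u)-7,vv.mean()+int(v)-7,len(uu)))
    return out
E
python3 - <<'E'
from h import *
w=shot('wrist')
for u,v,n in pins(w,[(200,175),(258,174),(315,174)]):
    print(u,v,n,'z.051',world(w,(u,v),zp=.051).round(4),'depth',world(w,(u,v)).round(4))
C=cloud(w)
m=(C[...,2]>.070)&(C[...,2]<.1)&(abs(C[...,0]-.548)<.03)&(abs(C[...,1]+.24)<.05)
A=C[m]; print(len(A),A.min(0),A.max(0),(A.min(0)+A.max(0))/2,A.mean(0), np.percentile(A[:,2],[5,50,95]))
c=cv2.minAreaRect((A[:,:2]*1000).astype(np.float32)); print(c)
m=(abs(C[...,2]-.044)<.003)&(abs(C[...,0]-.548)<.15)&(abs(C[...,1]+.22)<.08)
B=C[m]; print('carr',np.percentile(B,[.5,99.5],axis=0)); print(cv2.minAreaRect((B[:,:2]*1000).astype(np.float32)))
m=(abs(C[...,2]-.049)<.002)&(abs(C[...,0]-.548)<.03)&(abs(C[...,1]+.22)<.08); B=C[m]; print(len(B),np.percentile(B,[1,99],axis=0))
for z in (.049,.0445):
  for uv in [(238,165),(279,165),(238,220),(279,220)]: print(uv,world(w,uv).round(3),world(w,uv,zp=z).round(3))
E
python3 - <<'E'
import cv2
a=cv2.imread('pics/w2.png'); cv2.imwrite('pics/w2z.png',cv2.resize(a[125:255,150:360],None,fx=3.7,fy=3.7,interpolation=cv2.INTER_CUBIC))
E
```

```text
200.0 175.0 21 z.051 [ 0.4692 -0.1963  0.051 ] depth [ 0.4701 -0.1954  0.055 ]
257.36842105263156 174.78947368421052 19 z.051 [ 0.5489 -0.1962  0.051 ] depth [ 0.5489 -0.1951  0.0558]
314.8421052631579 174.1578947368421 19 z.051 [ 0.6286 -0.1955  0.051 ] depth [ 0.628  -0.1949  0.054 ]
797 [ 0.53363986 -0.26124008  0.07008821] [ 0.56316264 -0.2109809   0.08882221] [ 0.54840125 -0.23611049  0.07945521] [ 0.54870564 -0.23356541  0.07879579] [0.07499987 0.07751009 0.08612229]
((548.4017333984375, -236.09487915039062), (29.327526092529297, 50.173789978027344), 0.4675185978412628)
carr [[ 0.4251815  -0.26916798  0.04198307]
 [ 0.67223048 -0.17826168  0.04626926]]
((555.2347412109375, -224.17678833007812), (263.51434326171875, 92.24016571044922), 0.17513352632522583)
1356 [[ 0.52086494 -0.26501363  0.04753342]
 [ 0.57615865 -0.18270064  0.05081543]]
(238, 165) [ 0.522 -0.183  0.049] [ 0.522 -0.183  0.049]
(279, 165) [ 0.579 -0.184  0.044] [ 0.579 -0.183  0.049]
(238, 220) [ 0.52  -0.266  0.044] [ 0.52  -0.264  0.049]
(279, 220) [ 0.581 -0.266  0.044] [ 0.58  -0.264  0.049]
(238, 165) [ 0.522 -0.183  0.049] [ 0.522 -0.184  0.044]
(279, 165) [ 0.579 -0.184  0.044] [ 0.579 -0.184  0.044]
(238, 220) [ 0.52  -0.266  0.044] [ 0.52  -0.266  0.045]
(279, 220) [ 0.581 -0.266  0.044] [ 0.581 -0.266  0.044]
```

View pics/w2z.png

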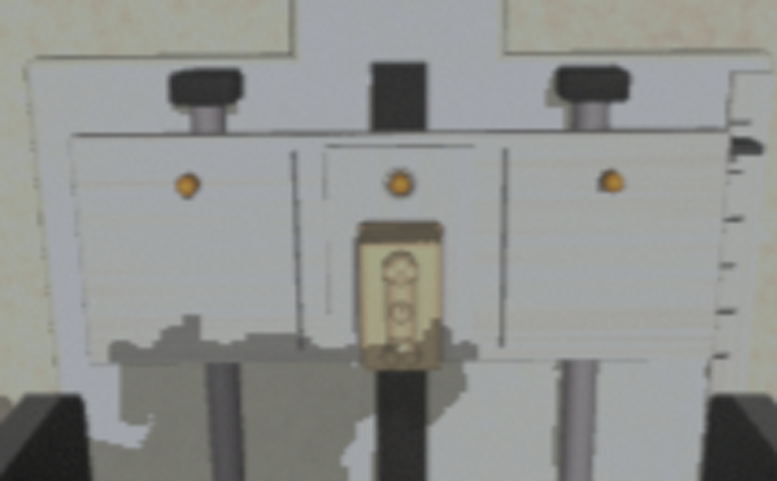

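>>> arm_command:
  motion:
    - {"x":-25,"y":1,"z":40,"rx":0,"ry":0,"rz":0,"hand":-0.5}
    - {"x":-54,"y":1.3,"z":90,"rx":0,"ry":0,"rz":0,"hand":-0.3}
    - {"x":-54,"y":1.3,"z":140,"rx":0,"ry":0,"rz":0,"hand":-0.3}
    - {"x":-54,"y":1.3,"z":180,"rx":0,"ry":0,"rz":0,"hand":-0.3}
    - {"x":-54,"y":1.3,"z":210,"rx":0,"ry":0,"rz":0,"hand":-0.3}
    - {"x":-54,"y":1.3,"z":228,"rx":0,"ry":0,"rz":0,"hand":-0.3}
    - {"x":-54,"y":1.3,"z":229,"rx":0,"ry":0,"rz":0,"hand":-0.3}
    - {"x":-54,"y":1.3,"z":229,"rx":0,"ry":0,"rz":0,"hand":-0.3}

```text
clock: 12.45
tcp_pos: [0.549, -0.237, 0.0554]
orientation: [0.0, 0.708, 0.706, 0.0]
wrist_force: [-0.1, -0.1, -0.6]
finger_gap: 0.0555
```

>>> arm_command:
  motion:
    - {"x":0,"y":0,"z":0,"rx":0,"ry":0,"rz":0,"hand":0.1}
    - {"x":0,"y":0,"z":0,"rx":0,"ry":0,"rz":0,"hand":0.5}
    - {"x":0,"y":0,"z":0,"rx":0,"ry":0,"rz":0,"hand":1}
    - {"x":0,"y":0,"z":0,"rx":0,"ry":0,"rz":0,"hand":1}
    - {"x":0,"y":0,"z":0,"rx":0,"ry":0,"rz":0,"hand":1}
  force: 40

```text
clock: 13.08
tcp_pos: [0.5492, -0.2378, 0.056]
orientation: [0.001, 0.709, 0.706, 0.0]
wrist_force: [0.1, 0.3, 5.7]
finger_gap: 0.0297
```

>>> arm_command:
  motion:
    - {"x":0,"y":0,"z":-12,"rx":0,"ry":0,"rz":0,"hand":1}
    - {"x":0,"y":0,"z":-40,"rx":0,"ry":0,"rz":0,"hand":1}
    - {"x":0,"y":0,"z":-80,"rx":0,"ry":0,"rz":0,"hand":1}
    - {"x":0,"y":0,"z":-120,"rx":0,"ry":0,"rz":0,"hand":1}
    - {"x":40,"y":0,"z":-140,"rx":0,"ry":0,"rz":0,"hand":1}
    - {"x":90,"y":0,"z":-140,"rx":0,"ry":0,"rz":0,"hand":1}
    - {"x":140,"y":0,"z":-140,"rx":0,"ry":0,"rz":0,"hand":1}
    - {"x":190,"y":0,"z":-140,"rx":0,"ry":0,"rz":0,"hand":1}
    - {"x":240,"y":0,"z":-140,"rx":0,"ry":0,"rz":0,"hand":1}
    - {"x":240,"y":0,"z":-140,"rx":0,"ry":0,"rz":0,"hand":1}

```text
clock: 14.32
tcp_pos: [0.5488, 0.0058, 0.195]
orientation: [-0.0, 0.707, 0.707, 0.0]
wrist_force: [0.1, -0.8, -1.0]
finger_gap: 0.0295
```

```bash
python3 - <<'E'
from h import *
t=shot('scene','s5'); w=shot('wrist','w5'); s=get_state(); print(s['clock'],s['tcp_pos'],s['finger_gap'],s['wrist_force'])
p0=shot('top')
for q in (t,p0):
    r=finder.masks_of(q,'tray_in'); print([(x['score'],x['region'].sum(),x['at']) for x in r])
    C=cloud(q); m=(abs(C[...,2]-.022)<.003)&(C[...,0]>.38)&(C[...,0]<.70)&(C[...,1]>.02)&(C[...,1]<.24); A=C[m]; print(len(A),np.percentile(A,[2,98],axis=0).round(3)); print(cv2.minAreaRect((A[:,:2]*1000).astype(np.float32)))
E
```

```text
14.425 [0.54942694 0.00295817 0.19493433] 0.029257959565161674 [-0.32777245 -0.67243193 -1.77823067]
[(0.78, np.int64(3992), [284.4, 236.2]), (0.67, np.int64(1739), [199.9, 169.0])]
308 [[0.413 0.044 0.019]
 [0.655 0.203 0.024]]
((533.553955078125, 110.39225769042969), (177.1889190673828, 241.2868194580078), 86.94921875)
[(0.98, np.int64(1703), [214.1, 197.2])]
108 [[0.414 0.099 0.019]
 [0.652 0.202 0.025]]
((540.133544921875, 169.37649536132812), (96.5963363647461, 250.856689453125), 73.87223052978516)
```

View pics/w5.png

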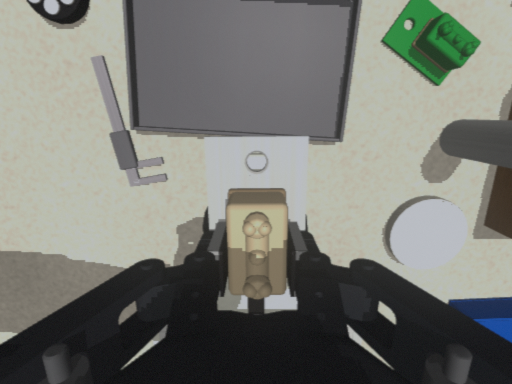

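View pics/s5.png

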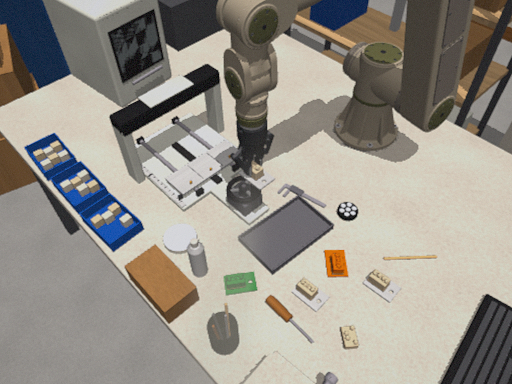

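>>> arm_command:
  motion:
    - {"x":50,"y":-7,"z":0,"rx":0,"ry":0,"rz":0,"hand":1}
    - {"x":107,"y":-15,"z":10,"rx":0,"ry":0,"rz":0,"hand":1}
    - {"x":107,"y":-15,"z":60,"rx":0,"ry":0,"rz":0,"hand":1}
    - {"x":107,"y":-15,"z":110,"rx":0,"ry":0,"rz":0,"hand":1}
    - {"x":107,"y":-15,"z":145,"rx":0,"ry":0,"rz":0,"hand":1}
    - {"x":107,"y":-15,"z":165,"rx":0,"ry":0,"rz":0,"hand":1}
    - {"x":107,"y":-15,"z":174,"rx":0,"ry":0,"rz":0,"hand":1}
    - {"x":107,"y":-15,"z":177,"rx":0,"ry":0,"rz":0,"hand":1}
    - {"x":107,"y":-15,"z":177,"rx":0,"ry":0,"rz":0,"hand":1}

```text
clock: 15.7
tcp_pos: [0.5357, 0.1094, 0.0183]
orientation: [0.0, 0.709, 0.705, 0.0]
wrist_force: [-0.3, 0.4, -0.9]
finger_gap: 0.0293
```

```bash
python3 - <<'E'
from h import *
t=shot('scene','s6'); s=get_state(); print(s['clock'],s['tcp_pos'],s['finger_gap'],s['wrist_force'])
E
```

```text
15.75 [0.53584125 0.1095077  0.01850514] 0.029398926076403355 [ 0.36813974  0.14325381 -0.7199901 ]
```

View pics/s6.png

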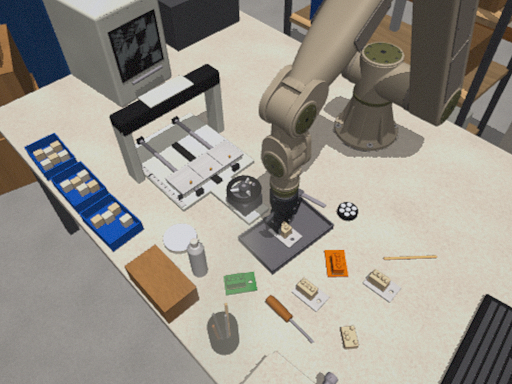

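>>> arm_command:
  motion:
    - {"x":0,"y":0,"z":2,"rx":0,"ry":0,"rz":0,"hand":1}
    - {"x":0,"y":0,"z":2,"rx":0,"ry":0,"rz":0,"hand":-0.2}
    - {"x":0,"y":0,"z":2,"rx":0,"ry":0,"rz":0,"hand":-0.2}
    - {"x":0,"y":0,"z":-30,"rx":0,"ry":0,"rz":0,"hand":-0.2}
    - {"x":0,"y":0,"z":-80,"rx":0,"ry":0,"rz":0,"hand":-0.5}
    - {"x":40,"y":0,"z":-130,"rx":0,"ry":0,"rz":0,"hand":-1}
    - {"x":90,"y":0,"z":-180,"rx":0,"ry":0,"rz":0,"hand":-1}
    - {"x":140,"y":0,"z":-220,"rx":0,"ry":0,"rz":0,"hand":-1}
    - {"x":190,"y":0,"z":-250,"rx":0,"ry":0,"rz":0,"hand":-1}
    - {"x":240,"y":0,"z":-260,"rx":0,"ry":0,"rz":0,"hand":-1}

```text
clock: 17.0
tcp_pos: [0.5367, 0.3516, 0.2809]
orientation: [0.001, 0.709, 0.705, 0.002]
wrist_force: [0.9, 0.9, 0.2]
finger_gap: 0.0854
```

>>> arm_command:
  motion:
    - {"x":0,"y":0,"z":0,"rx":0,"ry":0,"rz":0,"hand":-1}
    - {"x":0,"y":0,"z":0,"rx":0,"ry":0,"rz":0,"hand":-1}

```text
clock: 17.25
tcp_pos: [0.5356, 0.3495, 0.277]
orientation: [0.0, 0.708, 0.706, -0.001]
wrist_force: [-0.2, 1.1, -0.3]
finger_gap: 0.0853
```

```bash
python3 - <<'E'
from h import *
w=shot('wrist','w7'); t=shot('scene','s7'); s=get_state(); print(s['clock'],s['tcp_pos'],s['finger_gap'],s['wrist_force'])
C=cloud(w)
np.save('C7.npy',C)
for nm,cx,cy in (('new3',.62,.30),('new1',.46,.40)):
    m=(C[...,2]>.022)&(C[...,2]<.045)&(abs(C[...,0]-cx)<.05)&(abs(C[...,1]-cy)<.06); A=C[m]
    print(nm,len(A),cv2.minAreaRect((A[:,:2]*1000).astype(np.float32)),np.percentile(A[:,2],[5,50,95]))
    m=(C[...,2]>.0025)&(C[...,2]<.045)&(abs(C[...,0]-cx)<.06)&(abs(C[...,1]-cy)<.07); A=C[m]
    print(nm,'plate',len(A),cv2.minAreaRect((A[:,:2]*1000).astype(np.float32)))
E
```

```text
17.35 [0.53583457 0.3484056  0.27694169] 0.08514324292307256 [ 0.36157686 -0.38724018 -0.66422516]
new3 696 ((625.5316772460938, 290.5393981933594), (29.35919952392578, 49.967796325683594), 3.06400728225708) [0.02797801 0.03347041 0.04193047]
new3 plate 1927 ((610.9429321289062, 300.1754150390625), (101.21736145019531, 133.35806274414062), 0.2929341495037079)
new1 838 ((469.4623107910156, 404.3194885253906), (30.062267303466797, 49.91502380371094), 3.800489664077759) [0.03051255 0.03361999 0.04245197]
new1 plate 2303 ((473.4382019042969, 399.3727111816406), (124.4394760131836, 108.01530456542969), 80.66920471191406)
```

View pics/w7.png

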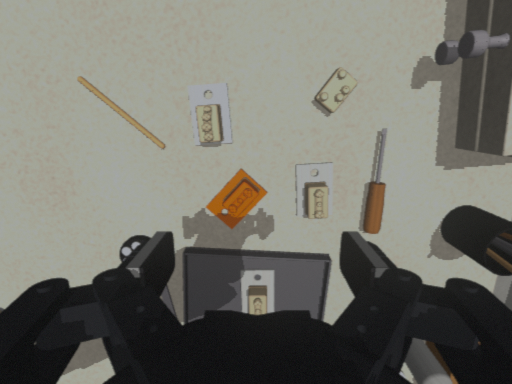

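View pics/s7.png

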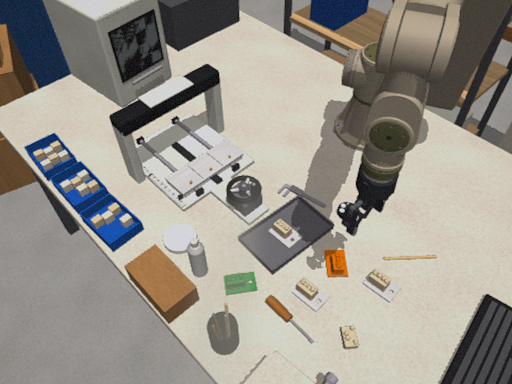

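>>> arm_command:
  motion:
    - {"x":-25,"y":40,"z":30,"rx":0,"ry":0,"rz":-3,"hand":-0.5}
    - {"x":-58,"y":89,"z":60,"rx":0,"ry":0,"rz":-3,"hand":-0.3}
    - {"x":-58,"y":89,"z":110,"rx":0,"ry":0,"rz":-3,"hand":-0.3}
    - {"x":-58,"y":89,"z":160,"rx":0,"ry":0,"rz":-3,"hand":-0.3}
    - {"x":-58,"y":89,"z":190,"rx":0,"ry":0,"rz":-3,"hand":-0.3}
    - {"x":-58,"y":89,"z":190,"rx":0,"ry":0,"rz":-3,"hand":-0.3}

```text
clock: 18.1
tcp_pos: [0.6224, 0.2887, 0.0842]
orientation: [-0.002, 0.691, 0.723, -0.003]
wrist_force: [0.9, -0.8, 0.4]
finger_gap: 0.0557
```

```bash
python3 - <<'E'
from h import *
w=shot('wrist','w8'); s=get_state(); print(s['clock'],s['tcp_pos'],s['finger_gap'],s['wrist_force'])
C=cloud(w)
for nm,cx,cy in (('new3',.62,.30),):
    m=(C[...,2]>.022)&(C[...,2]<.045)&(abs(C[...,0]-cx)<.05)&(abs(C[...,1]-cy)<.06); A=C[m]
    print(nm,len(A),cv2.minAreaRect((A[:,:2]*1000).astype(np.float32)),np.percentile(A[:,2],[5,50,95]))
print(delta([.6255,.2905,.013],93))
E
```

```text
18.15 [0.62399957 0.28957165 0.08677531] 0.055390845454900445 [-0.98790226  0.93549299  0.70978714]
new3 2612 ((626.3861083984375, 290.5836486816406), (30.08565902709961, 49.641780853271484), 3.2401328086853027) [0.03077552 0.03350611 0.04217286]
(array([ 0.9,  1.7, 73.8]), array([-0.16,  0.05, -0.36]))
```

View pics/w8.png

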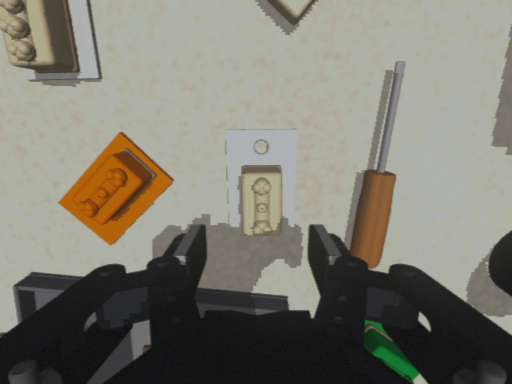

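>>> arm_command:
  motion:
    - {"x":1,"y":2,"z":35,"rx":0,"ry":0,"rz":-0.3,"hand":-0.3}
    - {"x":1,"y":2,"z":60,"rx":0,"ry":0,"rz":-0.3,"hand":-0.3}
    - {"x":1,"y":2,"z":72,"rx":0,"ry":0,"rz":-0.3,"hand":-0.3}
    - {"x":1,"y":2,"z":73,"rx":0,"ry":0,"rz":-0.3,"hand":-0.3}
    - {"x":1,"y":2,"z":73,"rx":0,"ry":0,"rz":-0.3,"hand":0.1}
    - {"x":1,"y":2,"z":73,"rx":0,"ry":0,"rz":-0.3,"hand":0.5}
    - {"x":1,"y":2,"z":73,"rx":0,"ry":0,"rz":-0.3,"hand":1}
    - {"x":1,"y":2,"z":73,"rx":0,"ry":0,"rz":-0.3,"hand":1}
    - {"x":1,"y":2,"z":73,"rx":0,"ry":0,"rz":-0.3,"hand":1}
  force: 50

```text
clock: 19.27
tcp_pos: [0.6279, 0.2928, 0.0165]
orientation: [0.001, 0.688, 0.726, 0.001]
wrist_force: [-0.1, -0.2, 7.1]
finger_gap: 0.0286
```

```bash
python3 - <<'E'
from h import *
s=get_state(); print(s['clock'],s['tcp_pos'],s['finger_gap'],s['wrist_force'])
print(delta([.628,.09,.20],90),delta([.628,-.235,.20],90))
E
```

```text
19.275 [0.62789815 0.29277382 0.01650633] 0.028647767563591744 [-0.11561183 -0.17433313  7.08989074]
(array([-202.4,  -10.1, -183.7]), array([ 0.17, -0.04,  3.05])) (array([-526.9,  -27.4, -183.9]), array([ 0.17, -0.04,  3.05]))
```

>>> arm_command:
  motion:
    - {"x":0,"y":0,"z":-20,"rx":0,"ry":0,"rz":0,"hand":1}
    - {"x":0,"y":0,"z":-60,"rx":0,"ry":0,"rz":0,"hand":1}
    - {"x":0,"y":0,"z":-100,"rx":0,"ry":0,"rz":0,"hand":1}
    - {"x":-30,"y":-2,"z":-130,"rx":0,"ry":0,"rz":1,"hand":1}
    - {"x":-80,"y":-4,"z":-160,"rx":0,"ry":0,"rz":3,"hand":1}
    - {"x":-130,"y":-7,"z":-160,"rx":0,"ry":0,"rz":3,"hand":1}
    - {"x":-180,"y":-9,"z":-160,"rx":0,"ry":0,"rz":3,"hand":1}
    - {"x":-230,"y":-12,"z":-160,"rx":0,"ry":0,"rz":3,"hand":1}
    - {"x":-280,"y":-15,"z":-160,"rx":0,"ry":0,"rz":3,"hand":1}
    - {"x":-330,"y":-17,"z":-160,"rx":0,"ry":0,"rz":3,"hand":1}

```text
clock: 20.52
tcp_pos: [0.627, -0.0396, 0.1747]
orientation: [0.0, 0.707, 0.707, 0.0]
wrist_force: [0.6, 0.0, -1.6]
finger_gap: 0.0289
```

>>> arm_command:
  motion:
    - {"x":-50,"y":0,"z":0,"rx":0,"ry":0,"rz":0,"hand":1}
    - {"x":-100,"y":0,"z":0,"rx":0,"ry":0,"rz":0,"hand":1}
    - {"x":-150,"y":0,"z":20,"rx":0,"ry":0,"rz":0,"hand":1}
    - {"x":-190,"y":0,"z":40,"rx":0,"ry":0,"rz":0,"hand":1}
    - {"x":-190,"y":0,"z":70,"rx":0,"ry":0,"rz":0,"hand":1}
    - {"x":-190,"y":0,"z":80,"rx":0,"ry":0,"rz":0,"hand":1}
    - {"x":-190,"y":0,"z":80,"rx":0,"ry":0,"rz":0,"hand":1}

```text
clock: 21.4
tcp_pos: [0.6269, -0.2272, 0.094]
orientation: [-0.001, 0.707, 0.708, -0.0]
wrist_force: [0.3, -0.9, -0.5]
finger_gap: 0.029
```

```bash
cat > plate.py <<'E'
from h import *
def hole(w,tcp_z,under,approx=None):
    """detect the plate hole ellipse in wrist image near the jaws; returns pixel"""
    pass
E
python3 - <<'E'
from h import *
w=shot('wrist','w9'); s=get_state(); print(s['clock'],s['tcp_pos'],s['finger_gap'],s['wrist_force'],s['orientation'])
p=cv2.imread('pics/w9.png'); cv2.imwrite('pics/w9z.png',cv2.resize(p[80:330,130:390],None,fx=3,fy=3,interpolation=cv2.INTER_CUBIC))
E
```

```text
21.45 [ 0.62766499 -0.22742362  0.0951572 ] 0.028828626341039887 [ 0.43951351 -0.20447943 -1.05532402] [ 9.18590618e-05  7.06472637e-01  7.07740351e-01 -5.34960047e-06]
```

View pics/w9z.png

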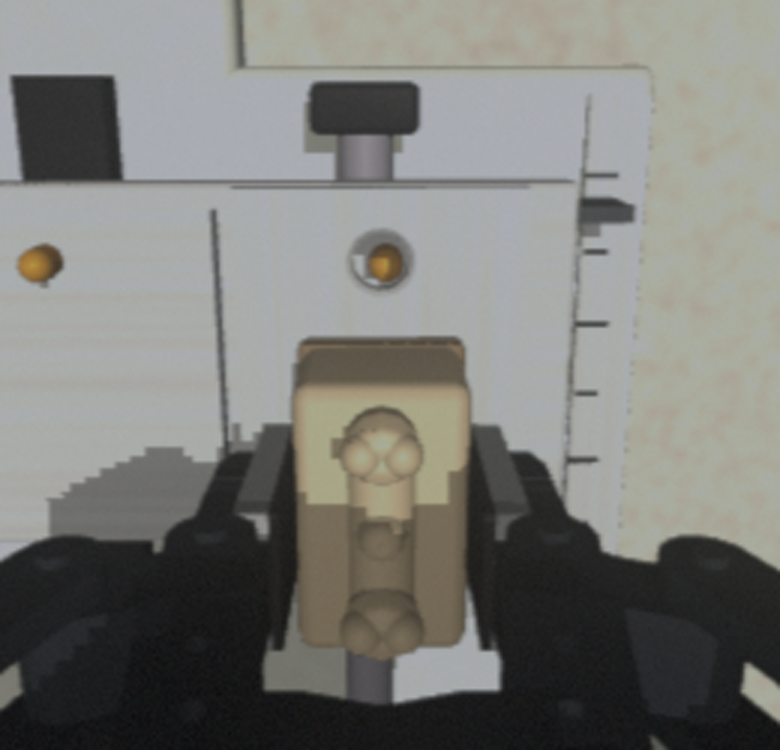

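```bash
python3 - <<'E'
from h import *
w=shot('wrist'); s=get_state(); p=s['tcp_pos']; print(p)
h=world(w,(256.8,167.0),zp=p[2]-.0115); print('hole',h, h-p)
print(pins(w,[(258,167),(143,167)]))
C=cloud(w); m=(C[...,2]>p[2]+.010)&(C[...,2]<p[2]+.03)&(abs(C[...,0]-.628)<.014)&(abs(C[...,1]+.235)<.04); A=C[m]; print(cv2.minAreaRect((A[:,:2]*1000).astype(np.float32)))
# plate top depth
for uv in [(235,175),(280,175),(257,183)]: print(world(w,uv)-p)
for P in [(.4692,-.1963,.051),(.5489,-.1962,.051),(.6286,-.1955,.051)]: print(proj(w,P))
E
```

```text
[ 0.62819017 -0.22760007  0.09587164]
hole [ 0.62875838 -0.18962993  0.08437164] [ 0.0005682   0.03797014 -0.0115    ]
[(np.float64(256.3478260869565), np.float64(167.69565217391303), 69), (np.float64(140.752688172043), np.float64(167.247311827957), 93)]
((628.0004272460938, -229.4450225830078), (27.98826026916504, 50.157527923583984), 0.009790192358195782)
[-0.01190511  0.03310539 -0.01256465]
[ 0.01384382  0.03320388 -0.01233782]
[ 0.00070001  0.0288636  -0.01073353]
[ 24.46684573 167.25890572]
[140.52934926 167.33721543]
[256.54227191 166.55369391]
```

>>> arm_command:
  motion:
    - {"x":-6,"y":0,"z":0,"rx":0,"ry":0,"rz":0,"hand":1}
    - {"x":-6,"y":0,"z":12,"rx":0,"ry":0,"rz":0,"hand":1}
    - {"x":-6,"y":0,"z":20,"rx":0,"ry":0,"rz":0,"hand":1}
    - {"x":-6,"y":0,"z":20,"rx":0,"ry":0,"rz":0,"hand":1}
    - {"x":-6,"y":0,"z":20,"rx":0,"ry":0,"rz":0,"hand":1}

```text
clock: 22.12
tcp_pos: [0.6274, -0.234, 0.0745]
orientation: [-0.0, 0.707, 0.707, -0.0]
wrist_force: [0.4, 0.4, -1.7]
finger_gap: 0.0287
```

```bash
python3 - <<'E'
from h import *
w=shot('wrist','w10'); s=get_state(); print(s['clock'],s['tcp_pos'],s['finger_gap'],s['wrist_force'])
p=cv2.imread('pics/w10.png'); cv2.imwrite('pics/w10z.png',cv2.resize(p[80:330,130:390],None,fx=3,fy=3,interpolation=cv2.INTER_CUBIC))
E
```

```text
22.175 [ 0.6275633  -0.23405419  0.07471874] 0.028825107026441463 [-0.08174555 -0.56012725 -1.03672262]
```

View pics/w10z.png

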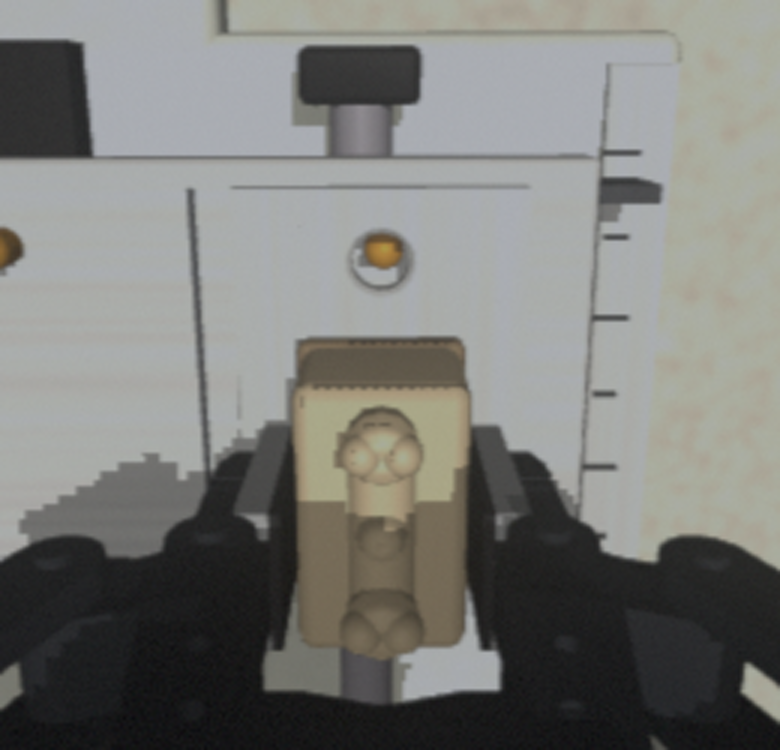

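```bash
python3 - <<'E'
from h import *
w=shot('wrist'); s=get_state(); p=s['tcp_pos']; print(p)
h=world(w,(130+380.5/3,80+261/3),zp=p[2]-.0115); print('hole',h, h-p)
print('pin',world(w,(130+382/3,80+247/3),zp=.052))
a=p+np.array([-.0,-.0018,0]); print(a)
for q in pins(w,[(257,163),(131,162)]): print(q, world(w,q[:2],zp=.052))
# plate outer edge line
print(world(w,(130+380/3,80+186/3),zp=p[2]-.0115)-p)
E
```

```text
[ 0.6276567  -0.23411678  0.07486559]
hole [ 0.62868508 -0.19637282  0.06336559] [ 0.00102838  0.03774396 -0.0115    ]
pin [ 0.62899074 -0.19561407  0.052     ]
[ 0.6276567  -0.23591678  0.07486559]
(np.float64(257.0652173913044), np.float64(163.31521739130434), 92) [ 0.62882921 -0.19621462  0.052     ]
(np.float64(127.47826086956522), np.float64(162.57608695652175), 92) [ 0.55037422 -0.19584315  0.052     ]
[ 0.00092103  0.05175906 -0.0115    ]
```

>>> arm_command:
  motion:
    - {"x":0.8,"y":0.3,"z":3,"rx":0,"ry":0,"rz":0,"hand":1}
    - {"x":0.8,"y":0.3,"z":6,"rx":0,"ry":0,"rz":0,"hand":1}
    - {"x":0.8,"y":0.3,"z":9,"rx":0,"ry":0,"rz":0,"hand":1}
    - {"x":0.8,"y":0.3,"z":12,"rx":0,"ry":0,"rz":0,"hand":1}
    - {"x":0.8,"y":0.3,"z":14,"rx":0,"ry":0,"rz":0,"hand":1}
    - {"x":0.8,"y":0.3,"z":14,"rx":0,"ry":0,"rz":0,"hand":1}

```text
clock: 22.98
tcp_pos: [0.6278, -0.2333, 0.0606]
orientation: [0.0, 0.707, 0.707, -0.0]
wrist_force: [1.3, 0.1, -1.2]
finger_gap: 0.0287
```

```bash
python3 - <<'E'
from h import *
w=shot('wrist','w11'); s=get_state(); print(s['clock'],s['tcp_pos'],s['finger_gap'],s['wrist_force'])
p=cv2.imread('pics/w11.png'); cv2.imwrite('pics/w11z.png',cv2.resize(p[80:330,130:390],None,fx=3,fy=3,interpolation=cv2.INTER_CUBIC))
E
```

```text
23.025 [ 0.62780916 -0.23328224  0.0606092 ] 0.029153948233685764 [ 0.43961983  0.04593314 -1.73780047]
```

View pics/w11z.png

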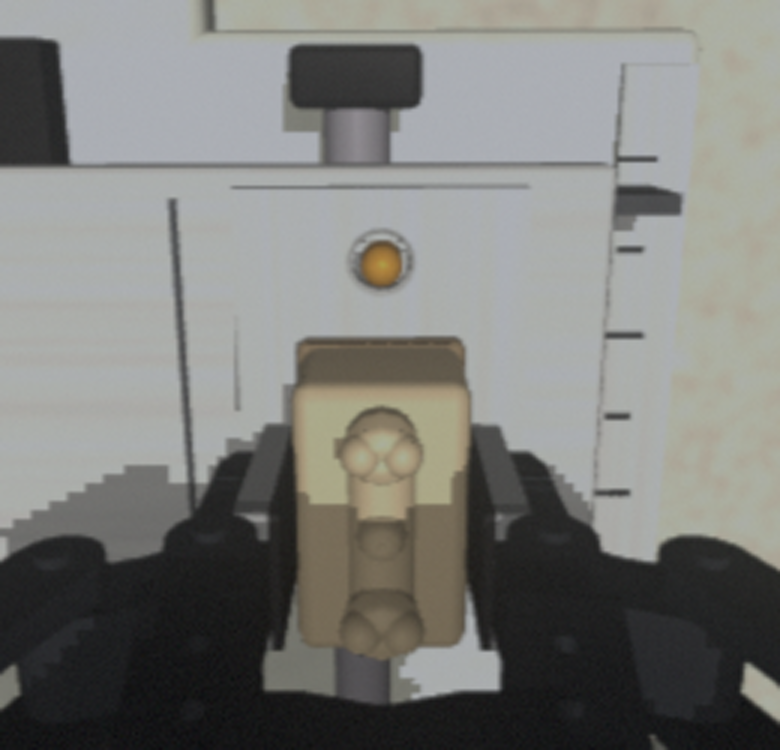

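>>> arm_command:
  motion:
    - {"x":0,"y":0,"z":0.5,"rx":0,"ry":0,"rz":0,"hand":0.3}
    - {"x":0,"y":0,"z":0.5,"rx":0,"ry":0,"rz":0,"hand":0}
    - {"x":0,"y":0,"z":0.5,"rx":0,"ry":0,"rz":0,"hand":0}
    - {"x":0,"y":0,"z":-30,"rx":0,"ry":0,"rz":0,"hand":0}
    - {"x":0,"y":0,"z":-80,"rx":0,"ry":0,"rz":0,"hand":-0.5}
    - {"x":0,"y":0,"z":-130,"rx":0,"ry":0,"rz":0,"hand":-1}
    - {"x":40,"y":0,"z":-170,"rx":0,"ry":0,"rz":0,"hand":-1}
    - {"x":90,"y":-10,"z":-200,"rx":0,"ry":0,"rz":0,"hand":-1}
    - {"x":140,"y":-20,"z":-210,"rx":0,"ry":0,"rz":0,"hand":-1}
    - {"x":190,"y":-30,"z":-210,"rx":0,"ry":0,"rz":0,"hand":-1}

```text
clock: 24.28
tcp_pos: [0.5979, -0.042, 0.2723]
orientation: [0.001, 0.707, 0.707, 0.001]
wrist_force: [1.4, -0.7, -0.8]
finger_gap: 0.0853
```

>>> arm_command:
  motion:
    - {"x":50,"y":-15,"z":0,"rx":0,"ry":0,"rz":0,"hand":-1}
    - {"x":100,"y":-30,"z":0,"rx":0,"ry":0,"rz":0,"hand":-1}
    - {"x":150,"y":-45,"z":0,"rx":0,"ry":0,"rz":0,"hand":-1}
    - {"x":200,"y":-60,"z":0,"rx":0,"ry":0,"rz":0,"hand":-1}
    - {"x":250,"y":-75,"z":0,"rx":0,"ry":0,"rz":0,"hand":-1}
    - {"x":300,"y":-90,"z":0,"rx":0,"ry":0,"rz":0,"hand":-1}
    - {"x":350,"y":-105,"z":0,"rx":0,"ry":0,"rz":0,"hand":-1}
    - {"x":400,"y":-120,"z":20,"rx":0,"ry":0,"rz":0,"hand":-1}
    - {"x":420,"y":-125,"z":60,"rx":0,"ry":0,"rz":0,"hand":-0.3}
    - {"x":420,"y":-125,"z":90,"rx":0,"ry":0,"rz":0,"hand":-0.3}

```text
clock: 25.52
tcp_pos: [0.4711, 0.3784, 0.1791]
orientation: [-0.0, 0.706, 0.709, -0.0]
wrist_force: [0.6, 0.4, -1.4]
finger_gap: 0.0559
```

```bash
python3 - <<'E'
from h import *
w=shot('wrist','w12'); t=shot('scene','s12'); s=get_state(); print(s['clock'],s['tcp_pos'],s['finger_gap'],s['joint_pos'].round(2))
C=cloud(w)
m=(C[...,2]>.022)&(C[...,2]<.045)&(abs(C[...,0]-.469)<.06)&(abs(C[...,1]-.40)<.08); A=C[m]
print(len(A),cv2.minAreaRect((A[:,:2]*1000).astype(np.float32)),np.percentile(A[:,2],[5,50,95]))
E
```

```text
25.625 [0.46982045 0.37598115 0.17686094] 0.05526291690163029 [ 0.54  0.39  0.02  1.21 -0.    2.11]
1371 ((481.4949951171875, 371.74188232421875), (40.25162887573242, 124.17070007324219), 20.061111450195312) [0.03064901 0.03359146 0.04253937]
```

View pics/w12.png

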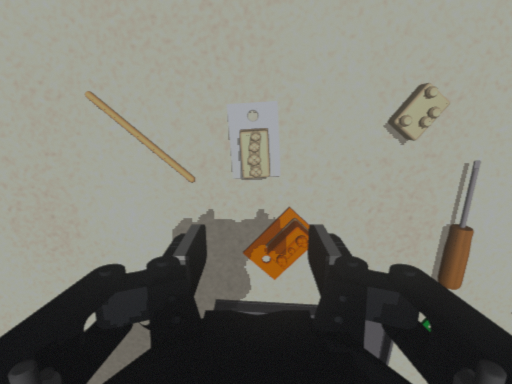

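View pics/s12.png

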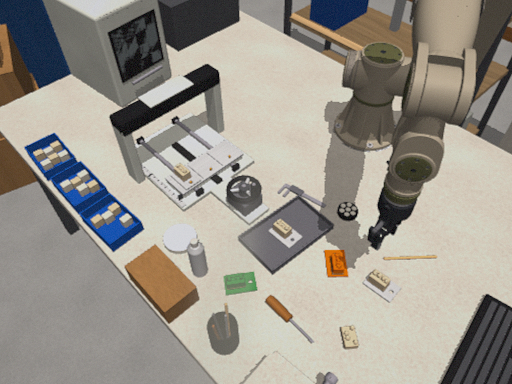

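```bash
python3 - <<'E'
from h import *
w=shot('wrist'); s=get_state(); print(s['clock'],s['tcp_pos'])
C=cloud(w)
m=(C[...,2]>.022)&(C[...,2]<.045)&(abs(C[...,0]-.469)<.04)&(C[...,1]>.365)&(C[...,1]<.46); A=C[m]
r=cv2.minAreaRect((A[:,:2]*1000).astype(np.float32));print(len(A),r)
print(delta([r[0][0]/1000,r[0][1]/1000,.0155],94))
E
```

```text
25.675 [0.47099355 0.37619347 0.1791936 ]
1366 ((469.4452819824219, 404.3157958984375), (30.05359649658203, 50.038055419921875), 3.6947708129882812)
(array([ 28.5,  -1. , 163.6]), array([-0.18,  0.11, -3.92]))
```

>>> arm_command:
  motion:
    - {"x":28,"y":-1,"z":40,"rx":0,"ry":0,"rz":-3.8,"hand":-0.2}
    - {"x":28,"y":-1,"z":85,"rx":0,"ry":0,"rz":-3.8,"hand":-0.2}
    - {"x":28,"y":-1,"z":125,"rx":0,"ry":0,"rz":-3.8,"hand":-0.2}
    - {"x":28,"y":-1,"z":150,"rx":0,"ry":0,"rz":-3.8,"hand":-0.2}
    - {"x":28,"y":-1,"z":163,"rx":0,"ry":0,"rz":-3.8,"hand":-0.2}
    - {"x":28,"y":-1,"z":163,"rx":0,"ry":0,"rz":-3.8,"hand":-0.2}
    - {"x":28,"y":-1,"z":163,"rx":0,"ry":0,"rz":-3.8,"hand":-0.2}

```text
clock: 26.55
tcp_pos: [0.4725, 0.4052, 0.0194]
orientation: [0.0, 0.683, 0.73, 0.001]
wrist_force: [0.6, 0.3, 0.0]
finger_gap: 0.0511
```

>>> arm_command:
  motion:
    - {"x":0,"y":0,"z":0,"rx":0,"ry":0,"rz":0,"hand":0.2}
    - {"x":0,"y":0,"z":0,"rx":0,"ry":0,"rz":0,"hand":0.6}
    - {"x":0,"y":0,"z":0,"rx":0,"ry":0,"rz":0,"hand":1}
    - {"x":0,"y":0,"z":0,"rx":0,"ry":0,"rz":0,"hand":1}
    - {"x":0,"y":0,"z":0,"rx":0,"ry":0,"rz":0,"hand":1}

```text
clock: 27.18
tcp_pos: [0.4719, 0.4052, 0.0191]
orientation: [0.0, 0.683, 0.73, 0.001]
wrist_force: [-0.7, -0.3, 5.8]
finger_gap: 0.0287
```

```bash
python3 - <<'E'
from h import *
s=get_state(); print(s['clock'],s['tcp_pos'],s['finger_gap'])
print(delta([.469,-.234,.18],90))
E
```

```text
27.175 [0.47190743 0.4052007  0.01909772] 0.02874450134733586
(array([-637.4,  -45.5, -161.7]), array([ 0.11, -0.07,  3.85]))
```

>>> arm_command:
  motion:
    - {"x":0,"y":0,"z":-20,"rx":0,"ry":0,"rz":0,"hand":1}
    - {"x":0,"y":0,"z":-60,"rx":0,"ry":0,"rz":0,"hand":1}
    - {"x":0,"y":0,"z":-100,"rx":0,"ry":0,"rz":0,"hand":1}
    - {"x":-30,"y":-2,"z":-130,"rx":0,"ry":0,"rz":1,"hand":1}
    - {"x":-80,"y":-5,"z":-160,"rx":0,"ry":0,"rz":3.8,"hand":1}
    - {"x":-130,"y":-9,"z":-160,"rx":0,"ry":0,"rz":3.8,"hand":1}
    - {"x":-180,"y":-12,"z":-160,"rx":0,"ry":0,"rz":3.8,"hand":1}
    - {"x":-230,"y":-16,"z":-160,"rx":0,"ry":0,"rz":3.8,"hand":1}
    - {"x":-280,"y":-20,"z":-160,"rx":0,"ry":0,"rz":3.8,"hand":1}
    - {"x":-330,"y":-23,"z":-160,"rx":0,"ry":0,"rz":3.8,"hand":1}

```text
clock: 28.42
tcp_pos: [0.4701, 0.0723, 0.1778]
orientation: [0.0, 0.707, 0.707, 0.0]
wrist_force: [0.5, 0.0, -1.4]
finger_gap: 0.0289
```

>>> arm_command:
  motion:
    - {"x":-50,"y":0,"z":0,"rx":0,"ry":0,"rz":0,"hand":1}
    - {"x":-100,"y":0,"z":0,"rx":0,"ry":0,"rz":0,"hand":1}
    - {"x":-150,"y":0,"z":0,"rx":0,"ry":0,"rz":0,"hand":1}
    - {"x":-200,"y":0,"z":0,"rx":0,"ry":0,"rz":0,"hand":1}
    - {"x":-250,"y":0,"z":0,"rx":0,"ry":0,"rz":0,"hand":1}
    - {"x":-300,"y":0,"z":20,"rx":0,"ry":0,"rz":0,"hand":1}
    - {"x":-308,"y":0,"z":60,"rx":0,"ry":0,"rz":0,"hand":1}
    - {"x":-308,"y":0,"z":80,"rx":0,"ry":0,"rz":0,"hand":1}
    - {"x":-308,"y":0,"z":80,"rx":0,"ry":0,"rz":0,"hand":1}

```text
clock: 29.55
tcp_pos: [0.4691, -0.2334, 0.0959]
orientation: [-0.002, 0.707, 0.707, -0.0]
wrist_force: [0.3, 0.3, -1.0]
finger_gap: 0.0284
```

```bash
python3 - <<'E'
from h import *
w=shot('wrist','w13'); s=get_state(); print(s['clock'],s['tcp_pos'],s['finger_gap'],s['wrist_force'],tool()[1].as_rotvec(degrees=True))
p=cv2.imread('pics/w13.png'); cv2.imwrite('pics/w13z.png',cv2.resize(p[80:330,130:390],None,fx=3,fy=3,interpolation=cv2.INTER_CUBIC))
print(delta([.469,-.234,.18],90))
E
```

```text
29.6 [ 0.47010593 -0.23386366  0.09732297] 0.028964938888796733 [ 0.27148197  1.18030662 -1.45466186] [-1.27173843e+02 -1.27262818e+02  3.31289271e-02]
(array([ -0.1,  -1.2, -82.7]), array([-0.08, -0.05,  0.04]))
```

View pics/w13z.png

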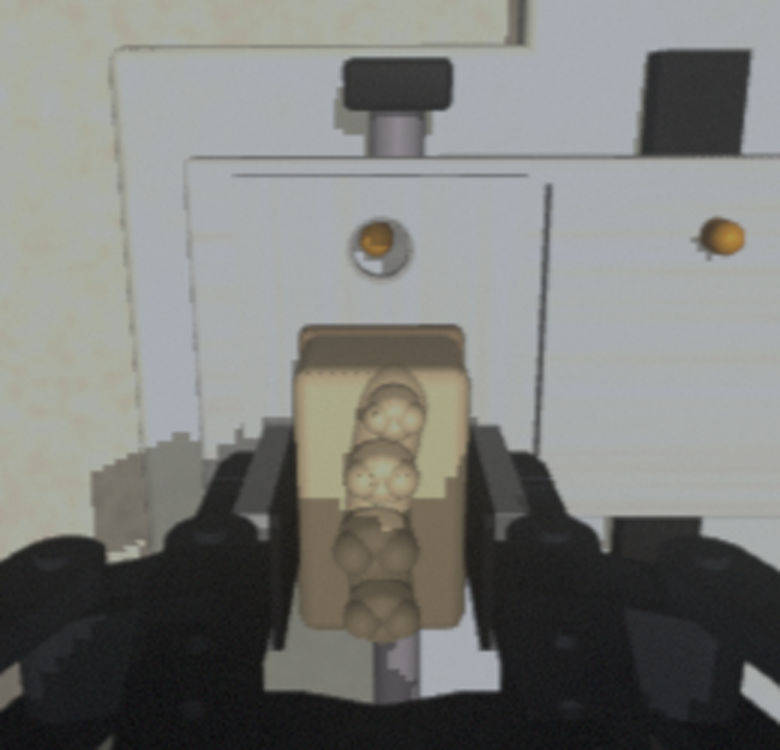

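```bash
python3 - <<'E'
from h import *
w=shot('wrist'); s=get_state(); p=s['tcp_pos']; print(p)
h=world(w,(130+380.5/3,80+247/3),zp=p[2]-.0141); print('hole',h, h-p)
for q in pins(w,[(256,160),(371,159)]): print(q, world(w,q[:2],zp=.052))
print(proj(w,(.4692,-.1963,.051)))
E
```

```text
[ 0.47088804 -0.23419656  0.0982375 ]
hole [ 0.47122462 -0.19380439  0.0841375 ] [ 0.00033659  0.04039217 -0.0141    ]
(np.float64(253.74137931034483), np.float64(159.3448275862069), 58) [ 0.46906855 -0.19710312  0.052     ]
(np.float64(369.7888888888889), np.float64(157.86666666666667), 90) [ 0.54854976 -0.19599662  0.052     ]
[253.94724705 157.96128789]
```

>>> arm_command:
  motion:
    - {"x":-2.5,"y":-2,"z":5,"rx":0,"ry":0,"rz":0,"hand":1}
    - {"x":-2.5,"y":-2,"z":15,"rx":0,"ry":0,"rz":0,"hand":1}
    - {"x":-2.5,"y":-2,"z":20,"rx":0,"ry":0,"rz":0,"hand":1}
    - {"x":-2.5,"y":-2,"z":20,"rx":0,"ry":0,"rz":0,"hand":1}
    - {"x":-2.5,"y":-2,"z":20,"rx":0,"ry":0,"rz":0,"hand":1}

```text
clock: 30.28
tcp_pos: [0.4687, -0.2367, 0.0777]
orientation: [0.0, 0.707, 0.707, -0.0]
wrist_force: [0.1, 0.7, -1.4]
finger_gap: 0.0285
```

```bash
python3 - <<'E'
from h import *
w=shot('wrist','w14'); s=get_state(); p=s['tcp_pos']; print(p,s['clock'],s['finger_gap'])
h=world(w,(130+380.5/3,80+247/3),zp=p[2]-.0141); print('hole',h, h-p)
for q in pins(w,[(256,157)]): print(q, world(w,q[:2],zp=.052))
p=cv2.imread('pics/w14.png'); cv2.imwrite('pics/w14z.png',cv2.resize(p[80:330,130:390],None,fx=3,fy=3,interpolation=cv2.INTER_CUBIC))
E
```

```text
[ 0.46883381 -0.23675302  0.07776997] 30.325 0.028132249476239317
hole [ 0.4698781  -0.19676439  0.06366997] [ 0.00104429  0.03998863 -0.0141    ]
(np.float64(255.0978260869565), np.float64(159.3695652173913), 92) [ 0.46881465 -0.19688719  0.052     ]
```

View pics/w14z.png

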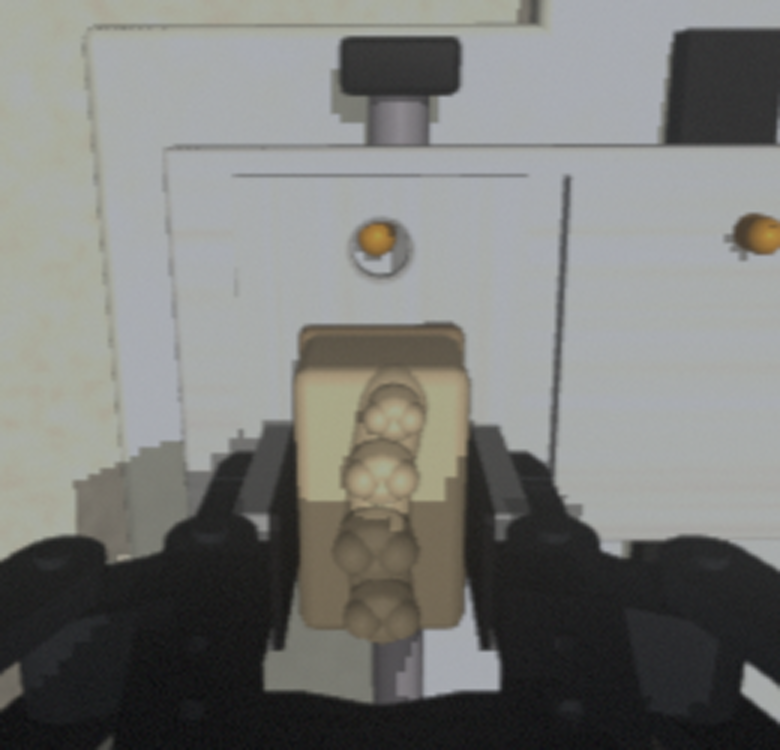

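>>> arm_command:
  motion:
    - {"x":0.2,"y":-0.8,"z":3,"rx":0,"ry":0,"rz":0,"hand":1}
    - {"x":0.2,"y":-0.8,"z":6,"rx":0,"ry":0,"rz":0,"hand":1}
    - {"x":0.2,"y":-0.8,"z":9,"rx":0,"ry":0,"rz":0,"hand":1}
    - {"x":0.2,"y":-0.8,"z":12,"rx":0,"ry":0,"rz":0,"hand":1}
    - {"x":0.2,"y":-0.8,"z":14.2,"rx":0,"ry":0,"rz":0,"hand":1}
    - {"x":0.2,"y":-0.8,"z":14.2,"rx":0,"ry":0,"rz":0,"hand":1}

```text
clock: 31.08
tcp_pos: [0.4678, -0.2365, 0.0633]
orientation: [-0.0, 0.707, 0.707, -0.0]
wrist_force: [-1.2, 0.3, -2.6]
finger_gap: 0.0288
```

```bash
python3 - <<'E'
from h import *
w=shot('wrist','w15'); s=get_state(); print(s['clock'],s['tcp_pos'],s['finger_gap'],s['wrist_force'])
p=cv2.imread('pics/w15.png'); cv2.imwrite('pics/w15z.png',cv2.resize(p[80:330,130:390],None,fx=3,fy=3,interpolation=cv2.INTER_CUBIC))
E
```

```text
31.125 [ 0.46787035 -0.23647772  0.06336763] 0.028374336561244502 [ 0.37116539  0.16137616 -1.68611109]
```

View pics/w15z.png

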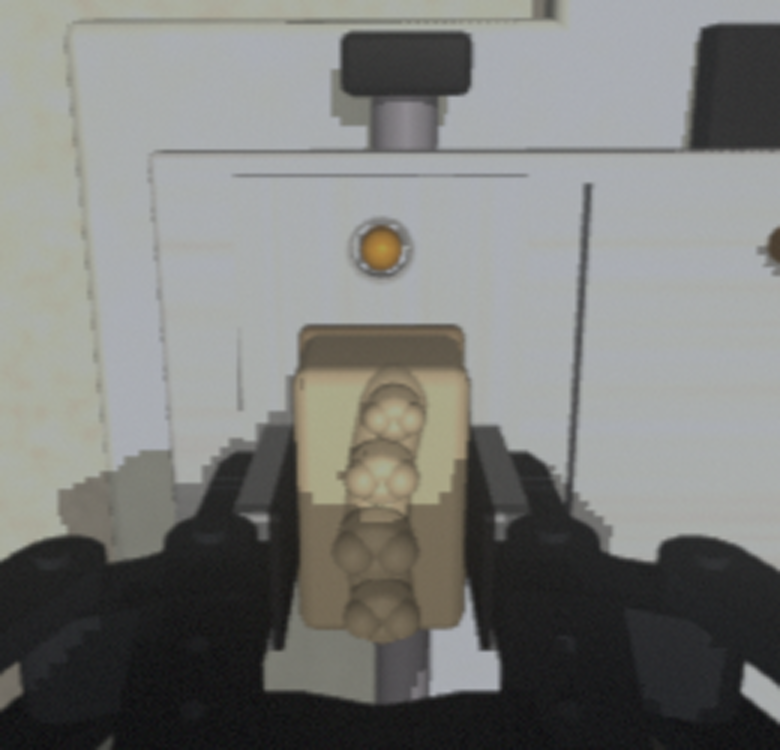

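Centred. Release, rise and check from above.

>>> arm_command:
  motion:
    - {"x":0,"y":0,"z":0.3,"rx":0,"ry":0,"rz":0,"hand":0.3}
    - {"x":0,"y":0,"z":0.3,"rx":0,"ry":0,"rz":0,"hand":0}
    - {"x":0,"y":0,"z":0.3,"rx":0,"ry":0,"rz":0,"hand":0}
    - {"x":0,"y":0,"z":-30,"rx":0,"ry":0,"rz":0,"hand":0}
    - {"x":0,"y":0,"z":-80,"rx":0,"ry":0,"rz":0,"hand":-0.5}
    - {"x":0,"y":20,"z":-130,"rx":0,"ry":0,"rz":0,"hand":-1}
    - {"x":20,"y":60,"z":-180,"rx":0,"ry":0,"rz":0,"hand":-1}
    - {"x":50,"y":80,"z":-210,"rx":0,"ry":0,"rz":0,"hand":-1}
    - {"x":50,"y":80,"z":-215,"rx":0,"ry":0,"rz":0,"hand":-1}
    - {"x":50,"y":80,"z":-215,"rx":0,"ry":0,"rz":0,"hand":-1}

```text
clock: 32.38
tcp_pos: [0.5476, -0.1865, 0.2781]
orientation: [0.0, 0.707, 0.708, -0.0]
wrist_force: [-0.2, -0.1, -0.4]
finger_gap: 0.0853
```

```bash
python3 - <<'E'
from h import *
w=shot('wrist','w16'); t=shot('scene','s16'); s=get_state(); print(s['clock'],s['tcp_pos'])
C=cloud(w)
for cx in (.469,.6286):
    for lo,hi in ((.046,.053),(.070,.095)):
        m=(C[...,2]>lo)&(C[...,2]<hi)&(abs(C[...,0]-cx)<.036)&(abs(C[...,1]+.22)<.06); A=C[m]
        print(cx,len(A),cv2.minAreaRect((A[:,:2]*1000).astype(np.float32)),np.percentile(A[:,2],[5,50,95]).round(4))
        if lo<.05:
            c=np.c_[A[:,:2]-A[:,:2].mean(0),np.ones(len(A))]; print('tilt',np.linalg.lstsq(c,A[:,2],rcond=None)[0])
p=cv2.imread('pics/w16.png'); cv2.imwrite('pics/w16z.png',cv2.resize(p[110:260,140:370],None,fx=3.4,fy=3.4,interpolation=cv2.INTER_CUBIC))
E
```

```text
32.475 [ 0.54668335 -0.18676409  0.27697005]
0.469 1375 ((467.9862976074219, -222.87841796875), (88.16358947753906, 69.24913024902344), 89.54600524902344) [0.0477 0.0492 0.0507]
tilt [-9.29850464e-07 -9.81749750e-04  4.92465190e-02]
0.469 842 ((468.85736083984375, -236.24783325195312), (30.229806900024414, 48.9407958984375), 0.48151612281799316) [0.0743 0.0776 0.0866]
0.6286 1366 ((627.4354858398438, -223.25721740722656), (60.93717956542969, 87.27640533447266), 1.75758695602417) [0.0478 0.0493 0.0506]
tilt [ 0.00032433 -0.0012141   0.04927977]
0.6286 836 ((628.279541015625, -234.48406982421875), (30.174116134643555, 48.47580337524414), 0.10871627926826477) [0.0746 0.0775 0.0862]
```

View pics/w16z.png

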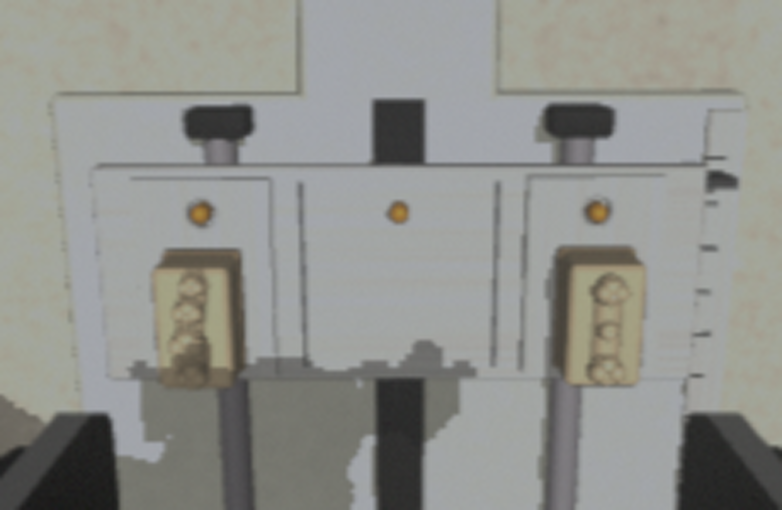

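View pics/s16.png

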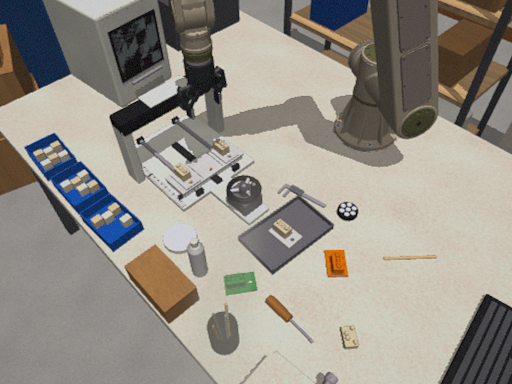

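>>> arm_command:
  motion:
    - {"x":50,"y":0,"z":0,"rx":0,"ry":0,"rz":0,"hand":-0.3}
    - {"x":100,"y":0,"z":0,"rx":0,"ry":0,"rz":0,"hand":-0.3}
    - {"x":150,"y":0,"z":0,"rx":0,"ry":0,"rz":0,"hand":-0.3}
    - {"x":193,"y":1,"z":0,"rx":0,"ry":0,"rz":0,"hand":-0.3}
    - {"x":193,"y":1,"z":50,"rx":0,"ry":0,"rz":0,"hand":-0.3}
    - {"x":193,"y":1,"z":80,"rx":0,"ry":0,"rz":0,"hand":-0.3}
    - {"x":193,"y":1,"z":80,"rx":0,"ry":0,"rz":0,"hand":-0.3}
    - {"x":193,"y":1,"z":80,"rx":0,"ry":0,"rz":0,"hand":-0.3}

```text
clock: 33.48
tcp_pos: [0.5487, 0.0059, 0.199]
orientation: [0.0, 0.707, 0.707, 0.0]
wrist_force: [0.1, -0.1, 0.3]
finger_gap: 0.0555
```

```bash
python3 - <<'E'
from h import *
w=shot('wrist','w17'); s=get_state(); print(s['clock'],s['tcp_pos'])
C=cloud(w)
m=(C[...,2]>.137)&(C[...,2]<.155)&(abs(C[...,0]-.548)<.07)&(abs(C[...,1]+.03)<.08); A=C[m]
print(len(A),A.min(0),A.max(0)); print(delta([.5477,.0062,.105],90))
E
```

```text
33.525 [0.54926658 0.00588603 0.19962836]
470 [ 0.53994952 -0.00275707  0.13701211] [0.55937564 0.01598683 0.1435123 ]
(array([ 0.3, -1.7, 94.6]), array([ 0.1 ,  0.02, -0.01]))
```

View pics/w17.png

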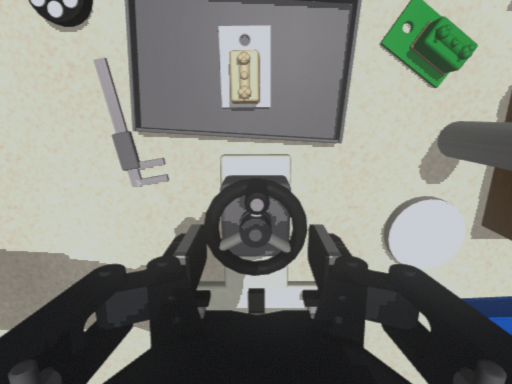

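Handle is straight below at (257,205). Lower, grip.

>>> arm_command:
  motion:
    - {"x":0,"y":0,"z":40,"rx":0,"ry":0,"rz":0,"hand":-0.3}
    - {"x":0,"y":0,"z":75,"rx":0,"ry":0,"rz":0,"hand":-0.3}
    - {"x":0,"y":0,"z":93,"rx":0,"ry":0,"rz":0,"hand":-0.3}
    - {"x":0,"y":0,"z":93,"rx":0,"ry":0,"rz":0,"hand":-0.3}
    - {"x":0,"y":0,"z":93,"rx":0,"ry":0,"rz":0,"hand":0.3}
    - {"x":0,"y":0,"z":93,"rx":0,"ry":0,"rz":0,"hand":1}
    - {"x":0,"y":0,"z":93,"rx":0,"ry":0,"rz":0,"hand":1}
    - {"x":0,"y":0,"z":93,"rx":0,"ry":0,"rz":0,"hand":1}
    - {"x":0,"y":0,"z":93,"rx":0,"ry":0,"rz":0,"hand":1}
  force: 25

```text
clock: 34.65
tcp_pos: [0.5498, 0.0064, 0.107]
orientation: [0.001, 0.707, 0.707, 0.001]
wrist_force: [-2.0, 0.7, 6.8]
finger_gap: 0.0191
```

>>> arm_command:
  motion:
    - {"x":-0.7,"y":7.8,"z":0,"rx":0,"ry":0,"rz":0,"hand":1}
    - {"x":-4.2,"y":19,"z":0,"rx":0,"ry":0,"rz":0,"hand":1}
    - {"x":-13.2,"y":31.8,"z":0,"rx":0,"ry":0,"rz":0,"hand":1}
    - {"x":-26,"y":40.8,"z":0,"rx":0,"ry":0,"rz":0,"hand":1}
    - {"x":-41,"y":44.8,"z":0,"rx":0,"ry":0,"rz":0,"hand":1}
    - {"x":-56.6,"y":43.5,"z":0,"rx":0,"ry":0,"rz":0,"hand":1}
    - {"x":-70.7,"y":36.9,"z":0,"rx":0,"ry":0,"rz":0,"hand":1}
    - {"x":-81.9,"y":25.8,"z":0,"rx":0,"ry":0,"rz":0,"hand":1}
    - {"x":-88.5,"y":11.6,"z":0,"rx":0,"ry":0,"rz":0,"hand":1}
    - {"x":-90,"y":0,"z":0,"rx":0,"ry":0,"rz":0,"hand":1}

```text
clock: 35.9
tcp_pos: [0.5501, -0.0836, 0.107]
orientation: [0.002, 0.707, 0.707, 0.002]
wrist_force: [2.7, 2.7, 6.3]
finger_gap: 0.0194
```

>>> arm_command:
  motion:
    - {"x":2.7,"y":-15.4,"z":0,"rx":0,"ry":0,"rz":0,"hand":1}
    - {"x":10.5,"y":-28.9,"z":0,"rx":0,"ry":0,"rz":0,"hand":1}
    - {"x":22.5,"y":-39,"z":0,"rx":0,"ry":0,"rz":0,"hand":1}
    - {"x":37.2,"y":-44.3,"z":0,"rx":0,"ry":0,"rz":0,"hand":1}
    - {"x":52.8,"y":-44.3,"z":0,"rx":0,"ry":0,"rz":0,"hand":1}
    - {"x":67.5,"y":-39,"z":0,"rx":0,"ry":0,"rz":0,"hand":1}
    - {"x":79.5,"y":-28.9,"z":0,"rx":0,"ry":0,"rz":0,"hand":1}
    - {"x":87.3,"y":-15.4,"z":0,"rx":0,"ry":0,"rz":0,"hand":1}
    - {"x":90,"y":0,"z":0,"rx":0,"ry":0,"rz":0,"hand":1}
    - {"x":90,"y":0,"z":0,"rx":0,"ry":0,"rz":0,"hand":1}

```text
clock: 37.15
tcp_pos: [0.5512, 0.0062, 0.107]
orientation: [0.002, 0.707, 0.708, 0.001]
wrist_force: [1.5, -0.5, 7.4]
finger_gap: 0.019
```

>>> arm_command:
  motion:
    - {"x":-2.7,"y":15.4,"z":0,"rx":0,"ry":0,"rz":0,"hand":1}
    - {"x":-10.5,"y":28.9,"z":0,"rx":0,"ry":0,"rz":0,"hand":1}
    - {"x":-22.5,"y":39,"z":0,"rx":0,"ry":0,"rz":0,"hand":1}
    - {"x":-37.2,"y":44.3,"z":0,"rx":0,"ry":0,"rz":0,"hand":1}
    - {"x":-52.8,"y":44.3,"z":0,"rx":0,"ry":0,"rz":0,"hand":1}
    - {"x":-67.5,"y":39,"z":0,"rx":0,"ry":0,"rz":0,"hand":1}
    - {"x":-79.5,"y":28.9,"z":0,"rx":0,"ry":0,"rz":0,"hand":1}
    - {"x":-87.3,"y":15.4,"z":0,"rx":0,"ry":0,"rz":0,"hand":1}
    - {"x":-90,"y":0,"z":0,"rx":0,"ry":0,"rz":0,"hand":1}
    - {"x":-90,"y":0,"z":0,"rx":0,"ry":0,"rz":0,"hand":1}

```text
clock: 38.4
tcp_pos: [0.5486, -0.0836, 0.107]
orientation: [0.001, 0.707, 0.707, 0.0]
wrist_force: [-1.8, 1.7, 7.9]
finger_gap: 0.019
```

>>> arm_command:
  motion:
    - {"x":2.7,"y":-15.4,"z":0,"rx":0,"ry":0,"rz":0,"hand":1}
    - {"x":10.5,"y":-28.9,"z":0,"rx":0,"ry":0,"rz":0,"hand":1}
    - {"x":22.5,"y":-39,"z":0,"rx":0,"ry":0,"rz":0,"hand":1}
    - {"x":37.2,"y":-44.3,"z":0,"rx":0,"ry":0,"rz":0,"hand":1}
    - {"x":52.8,"y":-44.3,"z":0,"rx":0,"ry":0,"rz":0,"hand":1}
    - {"x":67.5,"y":-39,"z":0,"rx":0,"ry":0,"rz":0,"hand":1}
    - {"x":79.5,"y":-28.9,"z":0,"rx":0,"ry":0,"rz":0,"hand":1}
    - {"x":87.3,"y":-16.9,"z":0,"rx":0,"ry":0,"rz":0,"hand":1}
    - {"x":90,"y":-2,"z":0,"rx":0,"ry":0,"rz":0,"hand":1}
    - {"x":90,"y":-2,"z":0,"rx":0,"ry":0,"rz":0,"hand":1}

```text
clock: 39.65
tcp_pos: [0.5491, 0.0064, 0.107]
orientation: [0.002, 0.707, 0.708, 0.001]
wrist_force: [1.2, 0.0, 7.3]
finger_gap: 0.0193
```

```bash
python3 - <<'E'
from h import *
t=shot('top','t18'); t=shot('scene','s18'); s=get_state(); print(s['clock'],s['tcp_pos'],s['finger_gap'])
p=cv2.imread('pics/s18.png'); cv2.imwrite('pics/s18z.png',cv2.resize(p[80:230,100:280],None,fx=4,fy=4,interpolation=cv2.INTER_CUBIC))
E
```

```text
39.75 [0.54874026 0.00637622 0.10702365] 0.01901108674805879
```

View pics/s18z.png

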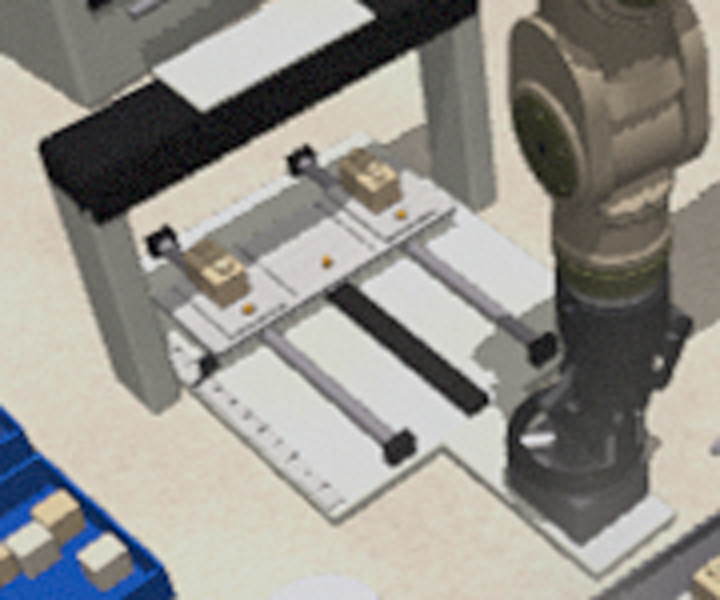

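>>> arm_command:
  motion:
    - {"x":0,"y":0,"z":0,"rx":0,"ry":0,"rz":0,"hand":0.2}
    - {"x":0,"y":0,"z":0,"rx":0,"ry":0,"rz":0,"hand":-0.3}
    - {"x":0,"y":0,"z":0,"rx":0,"ry":0,"rz":0,"hand":-0.3}
    - {"x":0,"y":0,"z":-40,"rx":0,"ry":0,"rz":0,"hand":-0.3}
    - {"x":0,"y":0,"z":-90,"rx":0,"ry":0,"rz":0,"hand":-1}
    - {"x":-50,"y":0,"z":-140,"rx":0,"ry":0,"rz":0,"hand":-1}
    - {"x":-100,"y":0,"z":-190,"rx":0,"ry":0,"rz":0,"hand":-1}
    - {"x":-150,"y":0,"z":-230,"rx":0,"ry":0,"rz":0,"hand":-1}
    - {"x":-190,"y":0,"z":-250,"rx":0,"ry":0,"rz":0,"hand":-1}
    - {"x":-200,"y":0,"z":-250,"rx":0,"ry":0,"rz":0,"hand":-1}

```text
clock: 41.0
tcp_pos: [0.5474, -0.1969, 0.3573]
orientation: [0.002, 0.708, 0.706, 0.0]
wrist_force: [0.1, 0.2, 0.6]
finger_gap: 0.0856
```

```bash
python3 - <<'E'
from h import *
w=shot('wrist','w19'); t=shot('top','t19');sc=shot('scene','s19'); s=get_state(); print(s['clock'],s['tcp_pos'])
C=cloud(w)
for nm,m in (('handle',(C[...,2]>.137)&(C[...,2]<.155)&(abs(C[...,0]-.548)<.07)&(abs(C[...,1]+.03)<.08)),('wheel',(abs(C[...,2]-.087)<.004)&(abs(C[...,0]-.548)<.07)&(abs(C[...,1]+.03)<.08))):
    A=C[m]; print(nm,len(A),(A.min(0)+A.max(0))/2) if len(A) else 0
p=cv2.imread('pics/w19.png'); cv2.imwrite('pics/w19z.png',cv2.resize(p[120:300,140:380],None,fx=3.3,fy=3.3,interpolation=cv2.INTER_CUBIC))
E
```

```text
41.15 [ 0.54643448 -0.19315222  0.35412586]
handle 1 [ 0.55014715 -0.00402626  0.1370077 ]
wheel 2727 [ 0.54762487 -0.03950364  0.08699792]
```

View pics/w19z.png

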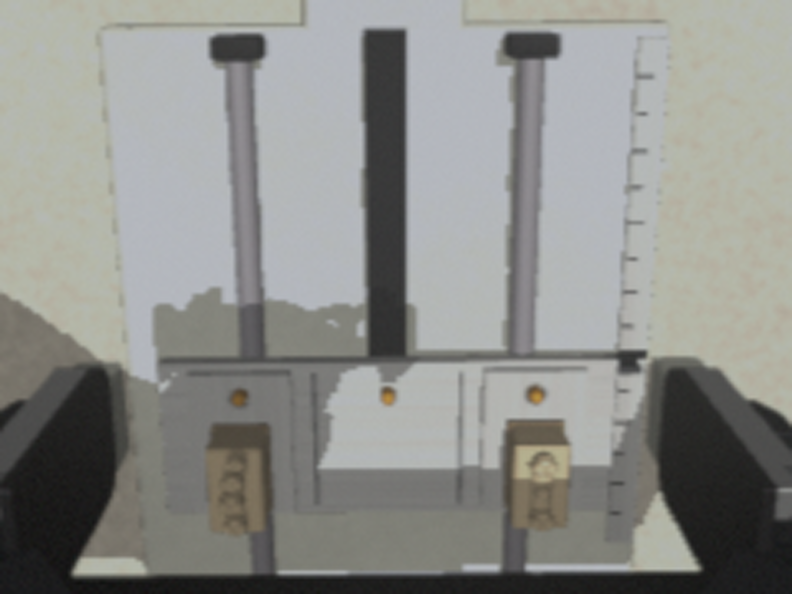

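View pics/s19.png

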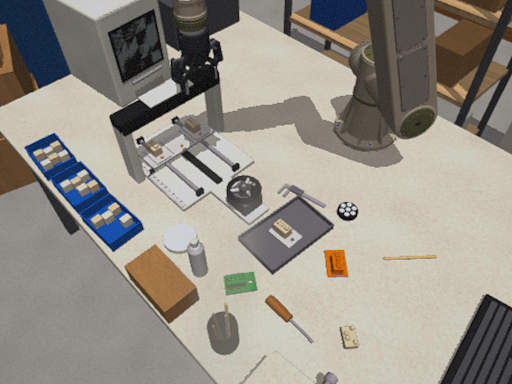

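```bash
python3 - <<'E'
from h import *
w=shot('wrist'); t=shot('top'); sc=shot('scene')
for q in pins(w,[(140+238/3.3,120+397/3.3),(140+388/3.3,120+396/3.3),(140+535/3.3,120+394/3.3)]): print(world(w,q[:2],zp=.052))
for v in (t,sc):
    C=cloud(v); A=C[(C[...,2]>.13)&(C[...,2]<.155)&(abs(C[...,0]-.548)<.06)&(abs(C[...,1]+.03)<.08)]
    print('handle',len(A),(A.min(0)+A.max(0))/2)
    A=C[(C[...,2]>.02)&(C[...,2]<.05)&(abs(C[...,0]-.535)<.11)&(abs(C[...,1]-.12)<.06)]; print('old',cv2.minAreaRect((A[:,:2]*1000).astype(np.float32)),np.percentile(A[:,2],[5,50,95]))
C=cloud(w)
for cx in (.469,.6286):
    for lo,hi in ((.046,.053),(.070,.095)):
        m=(C[...,2]>lo)&(C[...,2]<hi)&(abs(C[...,0]-cx)<.036)&(abs(C[...,1]+.37)<.06); A=C[m]
        print(cx,len(A),cv2.minAreaRect((A[:,:2]*1000).astype(np.float32)),np.percentile(A[:,2],[5,50,95]).round(4))
# broad mark: darkness along scale strip
im=w['image'].mean(2); 
print('ptr',world(w,(140+632/3.3,120+356/3.3)),world(w,(140+632/3.3,120+356/3.3),zp=.04))
p=cv2.cvtColor(t['image'],cv2.COLOR_RGB2BGR); cv2.imwrite('pics/t20z.png',cv2.resize(p[120:270,240:420],None,fx=4,fy=4,interpolation=cv2.INTER_CUBIC))
E
python3 - <<'E'
import cv2
a=cv2.imread('pics/s19.png');cv2.imwrite('pics/s19z.png',cv2.resize(a[140:220,120:220],None,fx=7,fy=7,interpolation=cv2.INTER_CUBIC))
E
```

```text
[ 0.46959703 -0.34632901  0.052     ]
[ 0.54970515 -0.3455221   0.052     ]
[ 0.62917693 -0.34521678  0.052     ]
handle 32 [0.54756687 0.00708029 0.13907877]
old ((582.589599609375, 100.62104034423828), (49.92365264892578, 135.9505157470703), 77.2532958984375) [0.02861129 0.03648278 0.04604274]
handle 37 [0.55076178 0.00825764 0.13822138]
old ((539.3412475585938, 112.37957763671875), (49.90528106689453, 32.7227783203125), 89.74694061279297) [0.02287743 0.03594256 0.04516033]
0.469 820 ((470.1445007324219, -374.7105407714844), (68.1851577758789, 85.86710357666016), 3.0828306674957275) [0.0475 0.0492 0.0507]
0.469 485 ((469.2188415527344, -386.0784606933594), (30.35894203186035, 50.36130142211914), 0.22942104935646057) [0.0736 0.0776 0.0864]
0.6286 823 ((630.5648193359375, -372.34515380859375), (66.11273193359375, 84.20642852783203), 0.5497250556945801) [0.0476 0.0492 0.0508]
0.6286 481 ((629.0535278320312, -384.1949157714844), (30.173147201538086, 49.94330596923828), 0.1967400461435318) [0.0739 0.0774 0.086 ]
ptr [ 0.6861664  -0.32971166  0.01911722] [ 0.68012259 -0.32086051  0.04      ]
```

View pics/s19z.png

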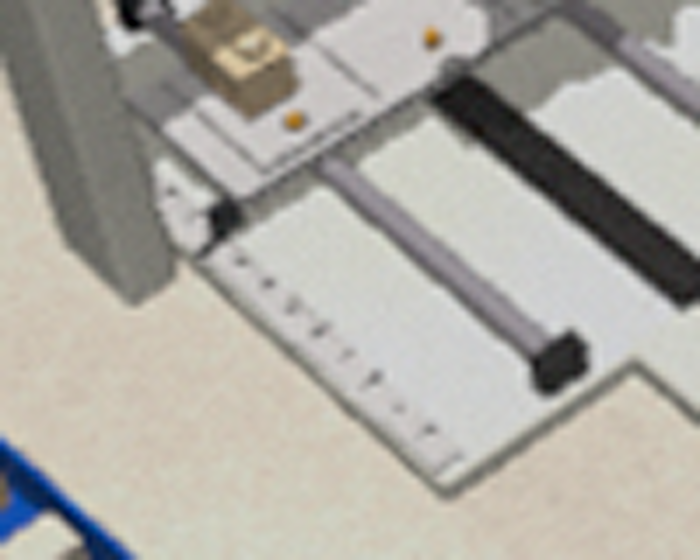

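View pics/t20z.png

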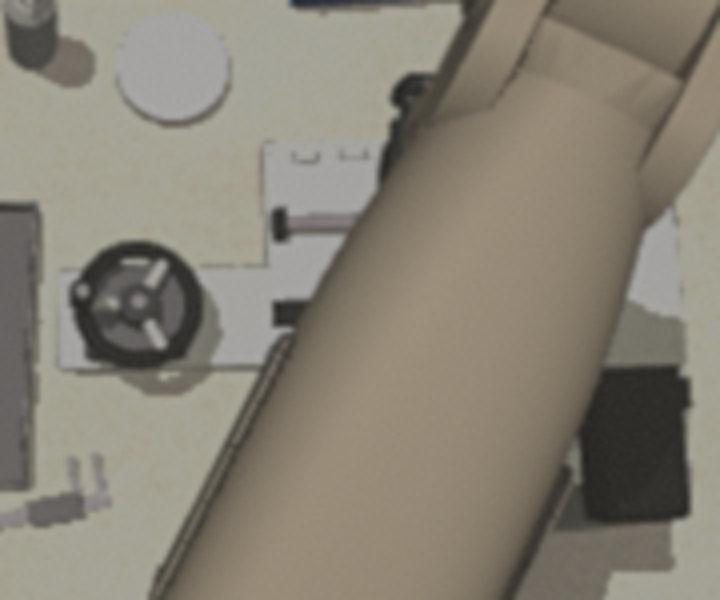

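```bash
python3 -c "
from h import *
print(get_state()['wrist_force']); print(hand_in())"
```

```text
[ 1.05819693  0.21510852 -0.10488049]
the job is handed in; nothing more can be done
None
```

The job is done and handed in at about 41 s; I got no verdict back.

**What I did**
- I wound the carriage out two turns to its loading stop.
- The one scanned model (two teeth with a stump, on the middle pin) went flat into the tray.
- I seated the two waiting models: the two-teeth-with-stump one on the farthest pin and the four-back-teeth one on the nearest pin. No third waiting model showed in any picture.
- I then wound the carriage in two turns and backed the arm clear.

**Last checks**
- **Seated plates:** both plate tops stand 49 mm above the bench and are level. The models are square to the rails within 0.5° and on the bridge side. Each pin showed through its plate's hole, and each model's middle is 39–40 mm from its pin.
- **Tray:** the scene camera puts the model in the tray at about (0.539, 0.112) m. The height readings fit a model flat on the floor.
- **Carriage:** the pins moved 149.7 mm from the loading stop, and the handle is back on the +y side of the wheel.
- **Other objects:** in the last scene picture the rest of the bench looks as it did at the start.

**Where checks disagreed or fell short**
- The top camera's outline of the tray model was wrong (50 x 136 mm), so I did not use it.
- The pointer hides the scan mark in the pictures, so the final position rests on the measured pin travel and the handle angle.
- I did not push against the outer stop. That the carriage reached it also rests on the handle angle and the pin travel.

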